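# Load the sample carrier with the puck tongs and clamp its cover plate

### The arm

A 6-joint arm with a two-finger parallel gripper is mounted at the origin on a cart in front of the work surface, level with it; the furniture and walls round the work are solid. World frame = base frame: x ahead of the robot, y to its left, z up, the work surface at z = 0. Lengths are in mm, angles in rad, forces in N, time in s.
With the tool pointing down it reaches from about 350 to 775 mm from the base axis. Payload 7.3 kg.
Tool frame: the origin (TCP) lies at the centre of the arm's flange, where the gripper is bolted on; the fingertips stand 178 mm ahead of it and the grasp point (between the pads) lies 159 mm ahead of it; z points along the fingers, y is the direction in which the jaws open and shut (so a half turn about z gives the same grasp; the last joint's range is limited). The gripper opens to 92 mm and grips with 3 to 60 N. Pads are 19 mm wide; open, the fingers measure 130 mm over their backs; the gripper's body (75 mm by 190 mm) begins 47 mm behind the grasp point.
Start: joints at [1.073, 0.342, 1.524, -0, 1.275, -0.146], TCP at [180.887, 492.857, 404.741] pointing down, gripper open.
Joint ranges: [-2.53, 2.53], [-0.77, 2.02], [0.04, 2.7], [-1, 4.14], [0.28, 2.66], [-3.11, 3.11]. Speed limits (rad/s): [2.57, 2.57, 3.14, 3.14, 3.14, 3.14].

### API

Orientations are given as [roll, pitch, yaw] about the fixed x, y, z axes, in that order (R = Rz(yaw) Ry(pitch) Rx(roll)).
In Python, from plant import get_obs, capture, close_job gives the robot as it stands. The module is installed in compiled form; this text tells all that it offers.
- The arm moves only by the shell command python3 -m pendant 'ROWS'. ROWS is JSON, a list of rows, each a list of 3 entries, a list of its own where there are three numbers: the shift along the tool's x, y, z in m, then the turn, a rotation vector about the tool's x, y, z in rad, then the finger opening in m, from 0 to 0.0918. In form: [[[tx, ty, tz], [wx, wy, wz], fingers], ...]. A call has 1 to 10 rows; each row is the pose to reach, as a shift and turn from the pose commanded when the call began, along the tool's axes at that moment; what a row does not reach only later rows make up. A row lasts 1/12 s, in which the tool goes at most 41.7 mm and 7.16 degrees, less where a joint would pass 70% of its speed; a pose out of reach is approached as far as the arm can. A call with a gripper value outside its range is refused whole. The fingers move at their own pace and stop on an object; the grip force is fixed at half the most. Time passes only in rows, so rows that repeat a pose let the fingers close. It gives the time, the measured TCP pose, the force and the opening at its end, in the units of the state.
- get_obs(): the state, without advancing time (a new reading comes with each control period).
- capture(name): name is "scene" or "side" or "wrist"; returns a dict with "color" (384x512x3 uint8, red, green, blue), "mtx" (3x3 intrinsics, pixels), "rvec" (rotation vector, rad) and "tvec" (3), from world to camera coordinates, as OpenCV has them. Camera axes: x right, y down, z forward; pixel columns grow to the right and rows downward; lengths in mm; the calibration is good to about 2 mm. A picture is of the moment at which its call begins. There is no depth.
- close_job(): hands the job in, once; it reports no verdict.
The state is a dict: "time": time; "joint_positions": joint angles; "dq": joint speeds; "tau": joint torques, N m; "tool_pos": TCP position; "tcp_rot": TCP orientation; "contact_force": force on the tool from outside, world axes, zero at the start; "moment": the same for the moment, N m; "grip_width": finger opening in mm.
Only numpy, scipy, OpenCV 4.12 (cv2) and the standard library are available. Lean on these libraries where they do the work, as an engineer would, in place of code of your own. Each camera call takes 0.05 s, during which the arm holds its last target. There are 200 camera calls.

### The job

Load the sample carrier for the spectrometer. Swing its two clamps fully open first; then, with the tongs and never with the fingers, set every sample puck from the desk into a nest of the carrier, one to a nest, and lay the tongs back on the grey mat. Gently lower the clamp plate, level, over the two guide pins until it sits fully home, swing both clamps shut over its edge, and leave the bottle, torch and objective where they are.

Things in the scene. Friction and masses are not known exactly. Their poses are not given: they have to be found in the camera images.
- carrier: Sample carrier, fixed to the desk: aluminium base 80 (x) x 252 (y) x 16 mm high, origin at the centre of its underside, on the desk. In its top lie three round nests in a row along y, 31 mm wide and 3 mm deep, with a thin grey pad on the floor; a guide pin stands at y = +86 and at y = -86 mm (x = 0), a clamp at x = +28, y = +115 and -115 mm
- nest_1 (a point): centre of the floor of the nest at the carrier's y = +44 mm, 13 mm above the desk
- nest_2 (a point): centre of the floor of the middle nest (y = 0), 13 mm above the desk
- nest_3 (a point): centre of the floor of the nest at the carrier's y = -44 mm, 13 mm above the desk
- clamp_left (a joint): angle of the swing clamp on the carrier's +y side, turning about an upright pivot at the carrier's x = +28, y = +115 mm: at 0 its lever points along the carrier's +x, clear of the plate; at its stop, 1.57 rad, inward along -y over the edge of the seated plate, 2 mm above it. Light friction (2 N at the knob) holds it anywhere. It starts mostly shut; a plate that is not home bars its way
- clamp_left_knob (a point): mid-height (61 mm above the desk) of the upright black knob at the free end of the left clamp's lever, 46 mm from the pivot: 14 mm thick, 46 to 76 mm above the desk (the lever lies at 41 to 46 mm); may be pinched from above or pushed
- clamp_right (a joint): angle of the swing clamp on the carrier's -y side, the mirror image: pivot at x = +28, y = -115 mm; 0 points along +x, 1.57 rad (its stop) inward along +y
- clamp_right_knob (a point): mid-height (61 mm above the desk) of the knob of the right clamp, same size
- plate_handle (a point): centre of the clamp plate's black bridge handle, axes as the plate's. The bar runs along y: 64 mm long, 14 mm wide (x), 14 mm high, on feet at y = +22 and -22 mm; its centre is 48 mm above the plate's underside, 34 mm above its top. Plate seated: 73 mm above the desk, over the carrier's middle
- tongs_grip (a point): middle between the tongs' grips, 12 mm above their underside. The tongs (steel, white jaws, 0.13 kg, 190 mm long, arms 24 mm high) lie on edge and point along +x of this frame. Rigid arm at y = -20 mm (outer face); sprung arm at y = +32 mm free, +22 on a puck: grips 52 mm wide free, 42 on a puck. Take from above across both arms here
- tongs_jaw (a point): where a gripped puck's centre comes to lie: 80 mm ahead (+x) of the grip point, 5 mm above the tongs' underside; belongs to the rigid arm. The jaws are V-shaped, 5 to 13 mm above the underside, reach 20 mm ahead of this point, and measure 40 mm over both when shut on a puck. From x = +34 mm of the grip point forward nothing is lower than 5 mm above the underside
- tongs_arm (a joint): angle of the tongs' sprung arm, pivoted 80 mm behind the grip point: 0 free (open), 0.125 rad shut on a puck, 0.17 rad at its stop. The spring pushes the grips apart with 10 N when free, 14 N on a puck, so the tongs can be carried half squeezed (48 to 50 mm wide) with open jaws. Jaws move twice as far as the grips, nearly all on the sprung (+y) side
- mat: grey rubber bench mat, 240 (x) x 130 (y) x 2 mm, fixed to the desk; origin at the centre of its underside. The tongs lie on it at the start
- puck_1_center (a point): centre (half-way up, 5 mm above its underside) of a sample puck: aluminium disc 25 mm wide and 10 mm high, 45 g, with a small dark chip on top; two or three of them lie on the desk
- puck_2_center (a point): centre (half-way up, 5 mm above its underside) of a sample puck: aluminium disc 25 mm wide and 10 mm high, 45 g, with a small dark chip on top; two or three of them lie on the desk
- puck_3_center (a point): centre (half-way up, 5 mm above its underside) of a sample puck: aluminium disc 25 mm wide and 10 mm high, 45 g, with a small dark chip on top; two or three of them lie on the desk
- dropper_bottle: amber dropper bottle, 33 x 33 x 94 mm; a bystander, origin at the centre of its underside
- torch: small black torch, 98 mm long, lying; a bystander, origin at the centre of its underside
- spare_objective: spare microscope objective, 27 x 27 x 50 mm, standing; a bystander, origin at the centre of its underside
- pin_left (a point): tip of the guide pin at the carrier's y = +86 mm, 62 mm above the desk: steel, 12 mm thick up to 52 mm above the desk, then a cone narrowing to 6 mm at the tip. Round its foot is a collar 20 mm wide whose top, 25 mm above the desk, is the seat of the clamp plate
- pin_right (a point): tip of the guide pin at the carrier's y = -86 mm; same shape and heights
- clamp_plate: the clamp plate: loose, aluminium, 0.45 kg, 76 (x) x 202 (y) x 14 mm, origin at the centre of its underside; three square windows; two brass-bushed holes at y = +86 and -86 mm, 14 mm wide and 22 mm long (the bushes rise 8 mm above the plate). Goes on either way round

How it is judged (in metres and radians):
On the way, in this order (a step that is already met when the one before it is completed fails the run):
1. both clamps are swung open (value of joint each of clamp_left, clamp_right below 0.35 rad), for 0.2 s.
2. every puck lies flat in a nest of the carrier, before the clamp plate goes on ((horizontal distance between puck_1_center and nest_1 below 0.006 m or horizontal distance between puck_1_center and nest_2 below 0.006 m or horizontal distance between puck_1_center and nest_3 below 0.006 m) and z of puck_1_center in the frame of carrier between 0.014 and 0.0198 m and (horizontal distance between puck_2_center and nest_1 below 0.006 m or horizontal distance between puck_2_center and nest_2 below 0.006 m or horizontal distance between puck_2_center and nest_3 below 0.006 m) and z of puck_2_center in the frame of carrier between 0.014 and 0.0198 m and (horizontal distance between puck_3_center and nest_1 below 0.006 m or horizontal distance between puck_3_center and nest_2 below 0.006 m or horizontal distance between puck_3_center and nest_3 below 0.006 m) and z of puck_3_center in the frame of carrier between 0.014 and 0.0198 m), for 0.2 s.
3. the clamp plate sits fully home on the collars of the two guide pins (z of plate_handle in the frame of carrier below 0.0745 m and x of plate_handle in the frame of carrier between -0.004 and 0.004 m and y of plate_handle in the frame of carrier between -0.004 and 0.004 m and angle between plate_handle's own z axis and vertical below 0.03 rad and angle between the y axis of plate_handle and the y axis of carrier, either way round below 0.05 rad), for 0.2 s.
At the end, for the whole second after the job is handed in: Pucks in nests (6 mm, down on the floor); plate home on both pins (1.5 mm in height, 4 mm sideways, level to 0.03 rad); both clamps past 1.4 rad; tongs flat on the mat (grip within 80 mm along, 50 mm across of its middle); all at rest (all of step 2 and all of step 3 and value of joint each of clamp_left, clamp_right above 1.4 rad and x of tongs_grip in the frame of mat between -0.08 and 0.08 m and y of tongs_grip in the frame of mat between -0.05 and 0.05 m and height (world z) of tongs_grip below 0.022 m and angle between tongs_grip's own z axis and vertical below 0.1 rad and linear speed of each of clamp_plate, tongs below 0.02 m/s); the robot touches nothing.
It fails at once if the gripper's fingers touch a puck (contact force between the fingers and puck_1 above 0.5 N or contact force between the fingers and puck_2 above 0.5 N or contact force between the fingers and puck_3 above 0.5 N).
It fails at once if a bystander (dropper bottle, torch, spare objective) is moved more than 40 mm (distance of any of dropper_bottle, torch, spare_objective from where it was at the start of the episode above 0.04 m).
It fails at once if the clamp plate is let fall onto the pins (faster than 0.4 m/s while going down over them) (horizontal distance between plate_handle and carrier below 0.02 m and height (world z) of plate_handle between 0.078 and 0.115 m and linear speed of clamp_plate above 0.4 m/s).
Of puck_1, puck_2, puck_3 only 2 to 3 are there at a start; the rules pass over those that are not, and their reading is None.
At some moment in a run one of puck_1, puck_2, puck_3, clamp_plate may be knocked a few centimetres aside while the robot is not near it.
It also fails if it takes over 210 s, if anything falls off the work surface, if the arm or the gripper's body presses on something with over 40 N, if the wrist force passes 120 N, or if a joint passes its speed limit or range.

## Working session

There is one attempt and no reset: what is moved stays moved. The work goes in short steps, Python scripts to look and compute and a shell command to move; the robot and the scene stay as the last step left them, time stands still between calls to the robot, and variables do not carry over. Pictures are saved under pics/ and viewed, about 12 in all and at most 16, crops included, and the job is handed in when it is done.

```bash
mkdir -p pics; cat > h.py <<'E'
import numpy as np, cv2, json
from plant import get_obs, capture
from scipy.spatial.transform import Rotation as R
def shot(cam,fn,crop=None,scale=1):
    c=capture(cam); np.savez('pics/'+fn+'.npz',**c)
    im=c['color'][:,:,::-1]
    if crop: x0,y0,x1,y1=crop; im=im[y0:y1,x0:x1]
    if scale!=1: im=cv2.resize(im,None,fx=scale,fy=scale,interpolation=cv2.INTER_CUBIC)
    cv2.imwrite('pics/'+fn+'.png',im); return c
def crop(fn,out,x0,y0,x1,y1,s):
    c=np.load('pics/'+fn+'.npz'); im=c['color'][y0:y1,x0:x1,::-1]
    cv2.imwrite('pics/'+out+'.png',cv2.resize(im,None,fx=s,fy=s,interpolation=cv2.INTER_CUBIC))
def w(fn,u,v,z):
    c=np.load('pics/'+fn+'.npz'); K=c['mtx']; Rm=cv2.Rodrigues(c['rvec'])[0]; t=c['tvec'].ravel()
    d=Rm.T@np.linalg.solve(K,[u,v,1.]); o=-Rm.T@t
    return np.round(o+d*(z-o[2])/d[2],1)
def px(fn,P):
    c=np.load('pics/'+fn+'.npz'); return np.round(cv2.projectPoints(np.float64(P).reshape(-1,1,3),c['rvec'],c['tvec'],c['mtx'],None)[0].reshape(-1,2),1)
def go(x,y,z,yaw=None):
    "shift in tool axes (m) to put the TCP at x,y,z; yaw = world direction (rad) wanted for tool y"
    o=get_obs(); M=R.from_euler('xyz',o['tcp_rot']).as_matrix()
    s=M.T@(np.array([x,y,z])-np.array(o['tool_pos']))/1000
    out=[np.round(s,4).tolist()]
    if yaw is not None:
        ty=np.array([np.cos(yaw),np.sin(yaw),0]); 
        if ty@M[:,1]<0: ty=-ty
        T=np.column_stack([np.cross(ty,[0,0,-1]),ty,[0,0,-1]])
        out.append(np.round(R.from_matrix(M.T@T).as_rotvec(),4).tolist())
    return out
def st():
    o=get_obs(); print({k:np.round(o[k],3).tolist() for k in('time','joint_positions','tool_pos','tcp_rot','contact_force','grip_width')})
E
python3 - <<'E'
from h import *
st()
for c in('scene','side','wrist'):
    d=shot(c,c+'0',scale=1.5); Rm=cv2.Rodrigues(d['rvec'])[0]; print(c,-Rm.T@d['tvec'].ravel(),Rm[2],d['mtx'][0,0])
E
```

```text
{'time': 0.0, 'joint_positions': [1.073, 0.343, 1.525, 0.0, 1.275, -0.146], 'tool_pos': [180.824, 492.728, 404.035], 'tcp_rot': [-3.14, -0.0, 2.79], 'contact_force': [0.707, -0.221, 0.355], 'grip_width': 92.068}
scene [ -76.049081   -326.53646921  891.39847079] [ 0.56523691  0.32299455 -0.75906637] 352.02517191613117
side [1053.63958203  544.45541847 1005.72030364] [-0.43701605 -0.41986036 -0.79544595] 435.7407409971794
wrist [108.97496157 517.11258824 383.87169704] [ 0.26352967 -0.09835182 -0.95962442] 308.09309739291473
```

View pics/scene0.png

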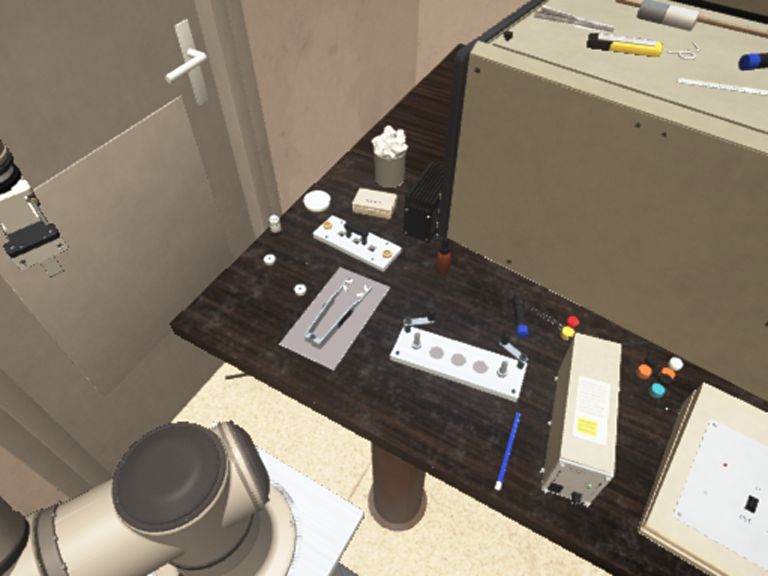

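View pics/side0.png

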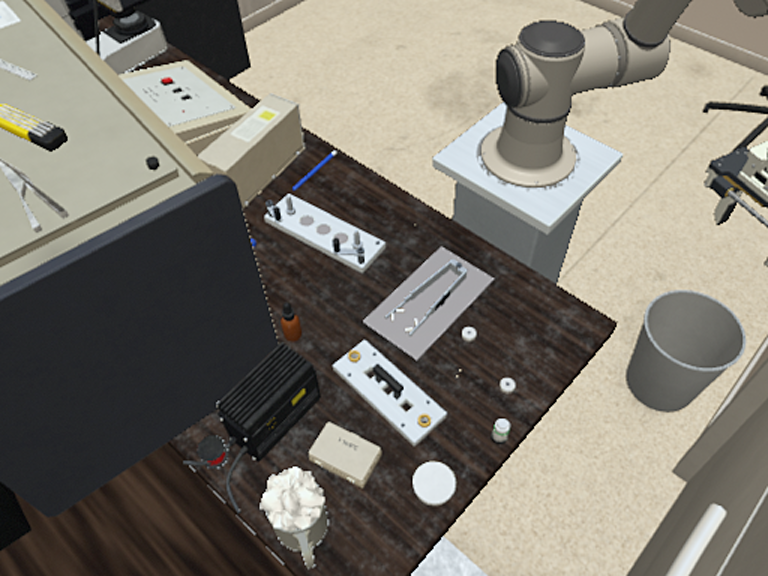

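Scene (at 1.5x): the carrier is at about (458,365), with its clamp knobs near (407,322) and (522,360). The tongs are on the mat at (337,312), the plate at (357,243), and two pucks at (300,289) and (269,259). The side view also shows only two pucks. Next I'll enlarge both.

```bash
python3 - <<'E'
from h import *
crop('scene0','c1',170,130,360,270,4)
crop('side0','c2',160,120,360,270,4)
E
```

```text
(no output)
```

View pics/c1.png

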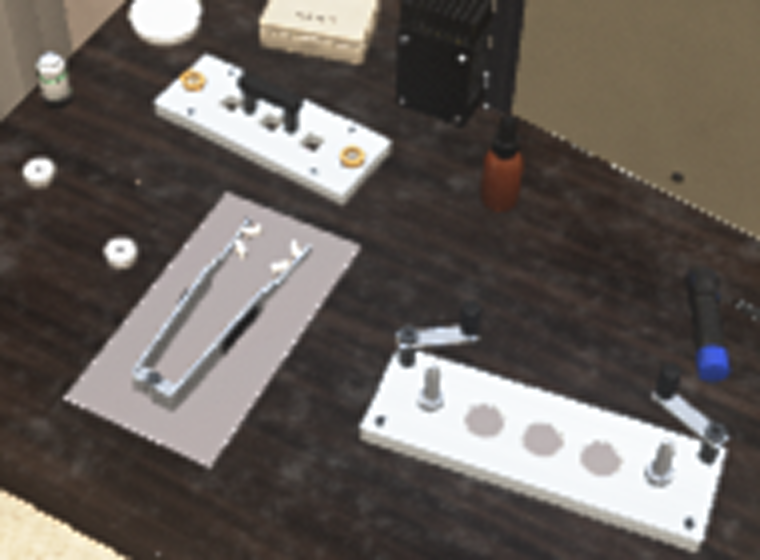

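View pics/c2.png

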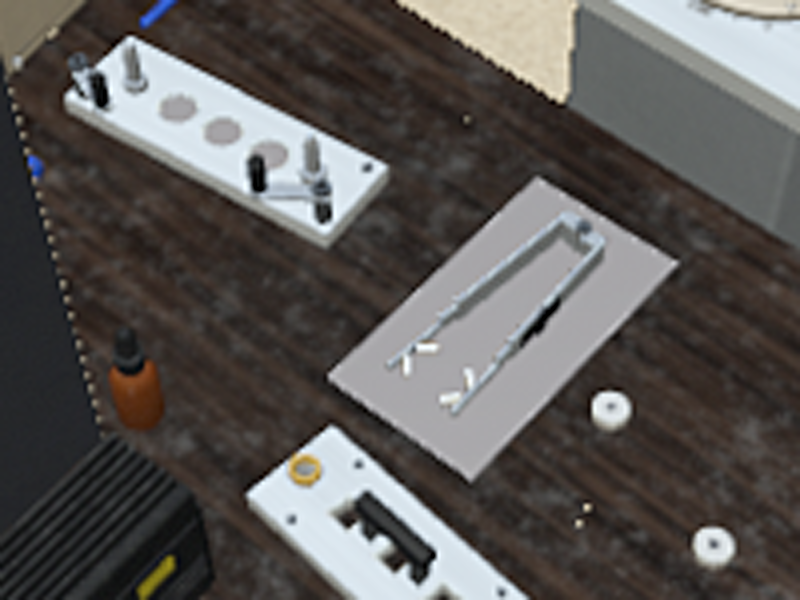

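```bash
cat >> h.py <<'E'
def tri(f1,p1,f2,p2):
    P=[];
    for f in(f1,f2):
        c=np.load('pics/'+f+'.npz'); P.append(c['mtx']@np.column_stack([cv2.Rodrigues(c['rvec'])[0],c['tvec'].ravel()]))
    X=cv2.triangulatePoints(P[0],P[1],np.float64(p1).reshape(2,1),np.float64(p2).reshape(2,1)).ravel(); return np.round(X[:3]/X[3],1)
E
python3 - <<'E'
from h import *
A=lambda u,v:(170+u/4,130+v/4); B=lambda u,v:(160+u/4,120+v/4)
L=[('pinL',62,(433,370),(312,140)),('pinR',62,(667,445),(132,47)),('n1',13,(485,420),(270,155)),('n2',13,(542,439),(223,131)),('n3',13,(601,458),(178,108)),
('knL',76,(470,308),(257,157)),('knR',76,(668,372),(98,75)),('pvL',50,(406,335),(322,185)),('pu1',10,(120,246),(611,403)),('pu2',10,(38,167),(714,543)),
('m1',2,(228,192),(473,480)),('m2',2,(360,245),(330,378)),('m3',2,(210,467),(538,178)),('m4',2,(66,398),(680,263)),('bu1',22,(193,78),((425/1.5-160)*4,(421/1.5-120)*4)),('bu2',22,(352,155),(305,467)),
('tailL',26,(138,373),(605,238)),('tailR',26,(172,388),(560,215)),('tipL',26,(250,220),(455,410)),('tipR',26,(310,245),(390,362)),
('h1',55,(243,80),(432,550)),('h2',55,(298,103),(362,497))]
for n,z,a,b in L: print(n,w('scene0',*A(*a),z),w('side0',*B(*b),z),tri('scene0',A(*a),'side0',B(*b)))
E
```

```text
pinL [462.2 -93.6  62. ] [470.2 -83.5  62. ] [466.  -89.9  54.1]
pinR [ 485.9 -262.2   62. ] [ 492.9 -252.6   62. ] [ 489.1 -260.1   54.8]
n1 [ 473.  -133.8   13. ] [ 472.2 -129.4   13. ] [ 472.2 -131.8   11.6]
n2 [ 478.8 -177.2   13. ] [ 478.8 -173.9   13. ] [ 478.5 -175.8   11.7]
n3 [ 485.2 -220.9   13. ] [ 485.2 -217.5   13. ] [ 484.9 -219.6   11.6]
knL [515.5 -95.8  76. ] [516.6 -92.2  76. ] [515.9 -94.3  74.1]
knR [ 533.3 -242.1   76. ] [ 537.8 -238.1   76. ] [ 535.8 -241.4   72.3]
pvL [488.2 -58.4  50. ] [489.4 -55.8  50. ] [488.7 -57.3  48.4]
pu1 [479.2 200.4  10. ] [476.1 201.8  10. ] [477.5 201.3  11.1]
pu2 [517.  313.7  10. ] [517.1 317.5  10. ] [517.1 316.3   8.5]
m1 [579.2 160.2   2. ] [581.2 168.5   2. ] [580.5 165.2  -2.4]
m2 [583.2  33.3   2. ] [585.3  40.7   2. ] [584.4  37.1  -2.1]
m3 [344.3  25.1   2. ] [347.   31.8   2. ] [345.   28.5  -2.2]
m4 [340.9 152.8   2. ] [341.5 161.    2. ] [340.7 157.9  -1.5]
bu1 [665.7 251.6  22. ] [670.  260.8  22. ] [668.9 257.7  16.2]
bu2 [652.8  80.3  22. ] [657.   87.3  22. ] [655.7  84.   17.1]
tailL [374.3 106.7  26. ] [375.9 116.3  26. ] [374.5 112.3  21.4]
tailR [375.6  77.   26. ] [380.7  78.6  26. ] [378.   77.6  22.7]
tipL [544.3 114.8  26. ] [559.4 133.1  26. ] [553.1 125.   10.9]
tipR [545.5  58.6  26. ] [559.5  74.2  26. ] [553.6  66.4  12.5]
h1 [656.8 190.7  55. ] [660.8 202.2  55. ] [659.8 197.8  48.6]
h2 [655.8 134.8  55. ] [662.1 144.6  55. ] [660.2 140.4  48.1]
```

```bash
python3 - <<'E'
from h import *
A=lambda u,v:(170+u/4,130+v/4); B=lambda u,v:(160+u/4,120+v/4)
print('bottle',w('scene0',*A(500,205),0),w('side0',*B(145,425),0),'torch',w('scene0',*A(712,375),8),w('scene0',*A(703,280),8),'vial',w('scene0',*A(58,98),0),'grips',w('scene0',*A(240,330),14),w('side0',*B(542,320),14))
print(go(516,-94,320,1.1), go(0,0,0,0))
E
```

```text
bottle [682.2 -47.5   0. ] [697.4 -28.1   0. ] torch [ 598.1 -265.1    8. ] [ 682.8 -226.7    8. ] vial [601.7 358.3   0. ] grips [453.   67.3  14. ] [455.5 123.9  14. ]
[[-0.5168, -0.4353, 0.0846], [-0.0011, -0.0001, 0.119]] [[-0.0001, -0.5245, 0.4048], [-0.001, 0.0005, 1.219]]
```

```bash
for i in 1; do python3 -m pendant '[[[-0.5168,-0.4353,0.0846],[-0.0011,0,0.119],0.03],[[-0.5168,-0.4353,0.0846],[-0.0011,0,0.119],0.03],[[-0.5168,-0.4353,0.0846],[-0.0011,0,0.119],0.03],[[-0.5168,-0.4353,0.0846],[-0.0011,0,0.119],0.03],[[-0.5168,-0.4353,0.0846],[-0.0011,0,0.119],0.03],[[-0.5168,-0.4353,0.0846],[-0.0011,0,0.119],0.03],[[-0.5168,-0.4353,0.0846],[-0.0011,0,0.119],0.03],[[-0.5168,-0.4353,0.0846],[-0.0011,0,0.119],0.03],[[-0.5168,-0.4353,0.0846],[-0.0011,0,0.119],0.03],[[-0.5168,-0.4353,0.0846],[-0.0011,0,0.119],0.03]]'; done; python3 -c "
from h import *
st();print(go(516,-94,320,1.1))"
```

```text
time: 0.98
tool_pos: [386.4, 131.9, 352.8]
tcp_rot: [3.14, 0.0, 2.671]
contact_force: [0.6, 0.7, 0.6]
grip_width: 31.5
{'time': 0.983, 'joint_positions': [0.14, 0.186, 1.9, 0.001, 1.055, -0.96], 'tool_pos': [386.363, 131.91, 352.806], 'tcp_rot': [3.14, 0.0, 2.671], 'contact_force': [0.595, 0.695, 0.607], 'grip_width': 31.517}
[[-0.218, -0.1426, 0.0326], [0.0014, 0.0002, 0.0001]]
```

```bash
python3 -m pendant '[[[-0.218,-0.1426,0.0326],[0,0,0],0.024],[[-0.218,-0.1426,0.0326],[0,0,0],0.024],[[-0.218,-0.1426,0.0326],[0,0,0],0.024],[[-0.218,-0.1426,0.0326],[0,0,0],0.024],[[-0.218,-0.1426,0.0326],[0,0,0],0.024],[[-0.218,-0.1426,0.0326],[0,0,0],0.024],[[-0.218,-0.1426,0.0326],[0,0,0],0.024],[[-0.218,-0.1426,0.0326],[0,0,0],0.024]]'; python3 -c "
from h import *
st();print(go(516,-94,320,1.1)); shot('wrist','w1',scale=1.5); print(px('w1',[[516,-94,76],[490.1,-57.7,46],[464,-90,62]])*1.5)"
```

```text
time: 1.65
tool_pos: [516.6, -94.9, 319.1]
tcp_rot: [3.141, -0.0, 2.667]
contact_force: [0.2, 0.5, 0.4]
grip_width: 23.7
{'time': 1.65, 'joint_positions': [-0.328, 0.428, 1.648, 0.001, 1.066, -1.425], 'tool_pos': [516.569, -94.861, 319.128], 'tcp_rot': [3.141, -0.0, 2.667], 'contact_force': [0.203, 0.489, 0.4], 'grip_width': 23.679}
[[0.0009, 0.0005, -0.0009], [0.0007, -0.0005, -0.0037]]
[[385.2  297.75]
 [422.25 211.5 ]
 [345.45 199.2 ]]
```

View pics/w1.png

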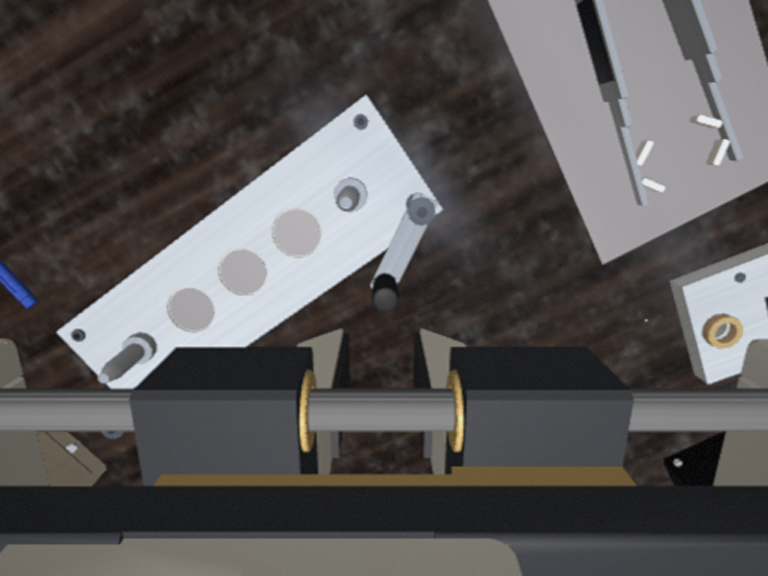

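The wrist view agrees with the model: the left knob top is at (385,298) and was predicted at (385,298). The nests are at (297,233), (242,272) and (190,309).

```bash
python3 -m pendant '[[[0.0009,0.0005,0.04],[0,0,0],0.024],[[0.0009,0.0005,0.07],[0,0,0],0.024],[[0.0009,0.0005,0.091],[0,0,0],0.024],[[0.0009,0.0005,0.091],[0,0,0],0.024]]'; python3 -c "
from h import *
st()
for v in [(297,233),(242,272),(190,309)]: print(w('w1',v[0]/1.5,v[1]/1.5,13))
for f in(.8,.5,.2,0,-.14): a=.143-f; print(go(490.1+46*np.cos(a),-57.7+46*np.sin(a),227))"
```

```text
time: 2.03
tool_pos: [513.0, -89.0, 225.7]
tcp_rot: [3.141, -0.008, 2.672]
contact_force: [-1.1, -0.1, 0.6]
grip_width: 23.9
{'time': 2.033, 'joint_positions': [-0.319, 0.551, 1.752, 0.002, 0.847, -1.422], 'tool_pos': [512.956, -88.994, 225.732], 'tcp_rot': [3.141, -0.008, 2.672], 'contact_force': [-1.092, -0.119, 0.602], 'grip_width': 23.946}
[ 471.8 -132.7   13. ]
[ 477.6 -176.8   13. ]
[ 483.4 -220.6   13. ]
[[-0.0106, 0.009, -0.0014]]
[[-0.0112, 0.0227, -0.0014]]
[[-0.0076, 0.036, -0.0013]]
[[-0.0031, 0.044, -0.0013]]
[[0.001, 0.049, -0.0012]]
```

```bash
python3 -m pendant '[[[0,0,0],[0,0,0],0.024],[[0,0,0],[0,0,0],0.024]]'; python3 -c "
from h import *
for f in(.8,.5,.2,0,-.14): a=.143-f; print(go(490.1+46*np.cos(a),-57.7+46*np.sin(a),227))"
```

```text
time: 2.2
tool_pos: [515.3, -90.3, 230.7]
tcp_rot: [3.14, 0.002, 2.672]
contact_force: [0.0, 0.2, -0.0]
grip_width: 23.8
[[-0.0079, 0.0091, 0.0037]]
[[-0.0084, 0.0229, 0.0037]]
[[-0.0049, 0.0361, 0.0038]]
[[-0.0004, 0.0441, 0.0038]]
[[0.0037, 0.0491, 0.0038]]
```

```bash
python3 -m pendant '[[[-0.008,0.009,0.003],[0,0,0],0.024],[[-0.0085,0.016,0.003],[0,0,0],0.024],[[-0.0085,0.023,0.003],[0,0,0],0.024],[[-0.007,0.030,0.003],[0,0,0],0.024],[[-0.005,0.036,0.003],[0,0,0],0.024],[[-0.003,0.040,0.003],[0,0,0],0.024],[[-0.0004,0.044,0.003],[0,0,0],0.024],[[0.0037,0.0495,0.003],[0,0,0],0.024],[[0.0037,0.0495,0.003],[0,0,0],0.024],[[0.0037,0.0495,0.003],[0,0,0],0.024]]'; python3 -c "
from h import *
a=.283; print(go(490.1+46*np.cos(a),-57.7+46*np.sin(a),227), go(536,-240.5,320,0.286-1.1))"
```

```text
time: 3.03
tool_pos: [533.9, -44.6, 226.1]
tcp_rot: [3.14, -0.001, 2.671]
contact_force: [1.0, -0.4, -0.0]
grip_width: 23.9
[[-0.0005, -0.0, -0.0009]] [[-0.0905, -0.1735, -0.0943], [0.002, -0.0002, -1.2271]]
```

```bash
python3 -m pendant '[[[0,0,-0.04],[0,0,0],0.03],[[0,0,-0.08],[0,0,0],0.03],[[-0.02,-0.04,-0.094],[0.001,0,-0.12],0.026],[[-0.0905,-0.1735,-0.094],[0.002,0,-1.25],0.024],[[-0.0905,-0.1735,-0.094],[0.002,0,-1.25],0.024],[[-0.0905,-0.1735,-0.094],[0.002,0,-1.25],0.024],[[-0.0905,-0.1735,-0.094],[0.002,0,-1.25],0.024],[[-0.0905,-0.1735,-0.094],[0.002,0,-1.25],0.024],[[-0.0905,-0.1735,-0.094],[0.002,0,-1.25],0.024],[[-0.0905,-0.1735,-0.094],[0.002,0,-1.25],0.024]]';python3 -m pendant '[[[0,0,0],[0,0,-0.12],0.024],[[0,0,0],[0,0,-0.25],0.024],[[0,0,0],[0,0,-0.35],0.024],[[0,0,0],[0,0,-0.35],0.024],[[0,0,0],[0,0,-0.35],0.024]]'; python3 -c "
from h import *
st();print(go(536,-240.5,320,-.85)); c=shot('wrist','w2',(0,0,512,240),1.5); print(px('w2',[[536,-240.5,76],[522.3,-286,46],[488,-261.5,62],[535.6,-51.2,76]])*1.5)"
```

```text
time: 3.87
tool_pos: [535.7, -242.1, 319.4]
tcp_rot: [3.141, -0.0, -2.641]
contact_force: [-0.1, -0.1, 0.9]
grip_width: 24.1
time: 4.28
tool_pos: [536.0, -241.1, 319.8]
tcp_rot: [3.142, 0.0, -2.298]
contact_force: [0.2, 0.2, -0.6]
grip_width: 24.1
{'time': 4.283, 'joint_positions': [-0.553, 0.531, 1.466, 0.0, 1.144, -2.967], 'tool_pos': [535.974, -241.052, 319.774], 'tcp_rot': [3.142, 0.0, -2.298], 'contact_force': [0.186, 0.18, -0.647], 'grip_width': 24.076}
[[-0.0004, 0.0003, -0.0002], [0.0001, 0.0, 0.1226]]
[[383.1  303.6 ]
 [346.35 211.05]
 [425.85 206.55]
 [594.   526.95]]
```

View pics/w2.png

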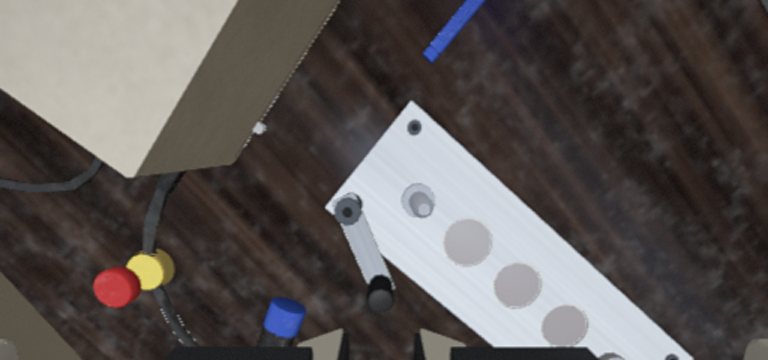

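```bash
python3 -m pendant '[[[-0.0004,0.0003,0.03],[0,0,0.12],0.024],[[-0.0004,0.0003,0.06],[0,0,0.12],0.024],[[-0.0004,0.0003,0.08],[0,0,0.12],0.024],[[-0.0004,0.0003,0.092],[0,0,0.12],0.024],[[-0.0004,0.0003,0.092],[0,0,0.12],0.024],[[-0.0004,0.0003,0.092],[0,0,0.12],0.024]]'; python3 -c "
from h import *
for f in(.95,.8,.65,.5,.35,.2,0,-.14): a=.138+f; print(go(521.7+46*np.cos(a),-286.2+46*np.sin(a),227))"
```

```text
time: 4.83
tool_pos: [536.2, -240.7, 227.8]
tcp_rot: [3.141, -0.0, -2.416]
contact_force: [-0.7, -0.2, -0.1]
grip_width: 24.1
[[-0.0019, -0.0081, 0.0008]]
[[-0.0039, -0.0147, 0.0008]]
[[-0.0048, -0.0216, 0.0008]]
[[-0.0048, -0.0285, 0.0008]]
[[-0.0036, -0.0353, 0.0008]]
[[-0.0015, -0.0418, 0.0008]]
[[0.0028, -0.0499, 0.0008]]
[[0.0067, -0.055, 0.0008]]
```

```bash
python3 -m pendant '[[[-0.002,-0.008,0.001],[0,0,0],0.024],[[-0.004,-0.015,0.001],[0,0,0],0.024],[[-0.005,-0.022,0.001],[0,0,0],0.024],[[-0.005,-0.0285,0.001],[0,0,0],0.024],[[-0.0036,-0.035,0.001],[0,0,0],0.024],[[-0.0015,-0.042,0.001],[0,0,0],0.024],[[0.003,-0.05,0.001],[0,0,0],0.024],[[0.0067,-0.0555,0.001],[0,0,0],0.024],[[0.0067,-0.0555,0.001],[0,0,0],0.024],[[0.0067,-0.0555,0.001],[0,0,0],0.024]]'; python3 -c "
from h import *
print(go(521,-280,360,-.85), go(420,95,380,1.603))"
```

```text
time: 5.67
tool_pos: [567.4, -286.0, 226.6]
tcp_rot: [3.137, 0.0, -2.415]
contact_force: [-2.4, 9.9, 3.0]
grip_width: 24.0
[[0.0307, 0.0359, -0.1333], [0.0046, 0.0002, 0.0054]] [[-0.1428, 0.3835, -0.1517], [0.0044, -0.0014, 0.694]]
```

```bash
python3 -m pendant '[[[0,0.004,-0.04],[0,0,0],0.03],[[0,0.004,-0.08],[0,0,0],0.04],[[0,0.004,-0.12],[0,0,0],0.06],[[-0.2328,0.3035,-0.15],[0.0044,0,0.694],0.075],[[-0.2328,0.3035,-0.15],[0.0044,0,0.694],0.075],[[-0.2328,0.3035,-0.15],[0.0044,0,0.694],0.075],[[-0.2328,0.3035,-0.15],[0.0044,0,0.694],0.075],[[-0.2328,0.3035,-0.15],[0.0044,0,0.694],0.075],[[-0.2328,0.3035,-0.15],[0.0044,0,0.694],0.075],[[-0.2328,0.3035,-0.15],[0.0044,0,0.694],0.075]]'; python3 -c "
from h import *
st();print(go(530,95,370,1.603))"
```

```text
time: 6.5
tool_pos: [546.6, 1.9, 370.2]
tcp_rot: [-3.136, 0.004, -3.115]
contact_force: [1.1, -0.5, 0.8]
grip_width: 75.3
{'time': 6.5, 'joint_positions': [-0.135, 0.41, 1.52, -0.006, 1.207, -1.731], 'tool_pos': [546.619, 1.912, 370.211], 'tcp_rot': [-3.136, 0.004, -3.115], 'contact_force': [1.063, -0.481, 0.824], 'grip_width': 75.269}
[[0.0141, 0.0935, -0.0004], [-0.006, 0.004, -0.0054]]
```

```bash
python3 -m pendant '[[[0.0141,0.0935,0],[-0.003,0,-0.005],0.075],[[0.0141,0.0935,0],[-0.003,0,-0.005],0.075],[[0.0141,0.0935,0],[-0.003,0,-0.005],0.075],[[0.0141,0.0935,0],[-0.003,0,-0.005],0.075],[[0.0141,0.0935,0],[-0.003,0,-0.005],0.075]]'; python3 -c "
from h import *
st(); shot('wrist','w3',(0,0,512,340),1.5)
c=np.linspace; print(px('w3',[[455,75,26],[455,127,26],[462,97,2],[478,201,10],[553,66,15]])*1.5)"
```

```text
time: 6.92
tool_pos: [529.9, 93.9, 369.4]
tcp_rot: [-3.139, 0.003, -3.103]
contact_force: [0.3, -0.9, 0.3]
grip_width: 75.0
{'time': 6.917, 'joint_positions': [0.034, 0.396, 1.545, -0.003, 1.198, -1.575], 'tool_pos': [529.895, 93.872, 369.366], 'tcp_rot': [-3.139, 0.003, -3.103], 'contact_force': [0.277, -0.945, 0.28], 'grip_width': 75.046}
[[361.2  144.15]
 [438.75 147.3 ]
 [392.85 155.4 ]
 [536.25 184.5 ]
 [346.5  279.15]]
```

View pics/w3.png

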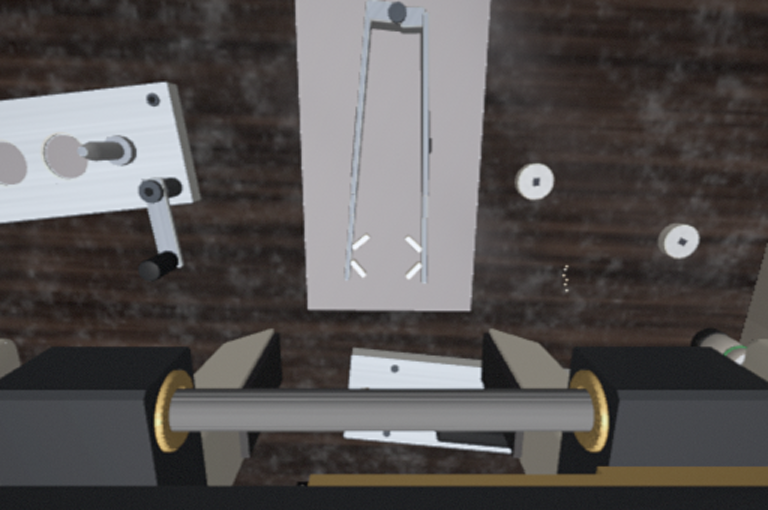

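```bash
python3 - <<'E'
from h import *
crop('w3','w3c',190,0,340,200,3.9)
E
```

```text
(no output)
```

View pics/w3c.png

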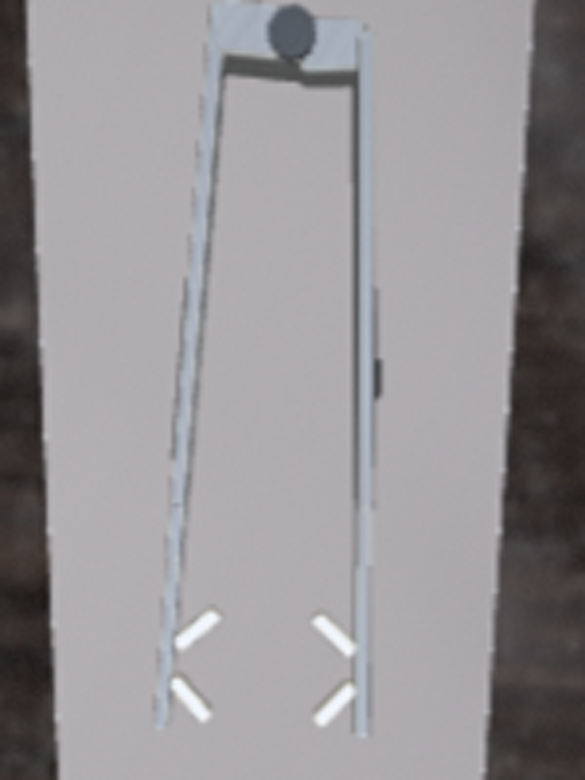

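```bash
python3 - <<'E'
from h import *
f=lambda u,v,z:w('w3',190+u/3.9,v/3.9,z)
for n,a in dict(L1=(213,100,26),L2=(194,300,26),L3=(181,470,26),R1=(365,100,26),R2=(366,300,26),R3=(366,480,26),pin=(292,32,30),tipL=(162,726,15),tipR=(361,736,15),VLa=(197,629,15),VLb=(190,700,15),VRa=(335,636,15),VRb=(335,704,15),apexL=(170,660,15),apexR=(357,669,15)).items(): print(n,f(*a))
for u,v in((535,182),(682,241)): print('puck',w('w3',u/1.5,v/1.5,10))
E
```

```text
L1 [390.9  76.8  26. ]
L2 [436.9  73.4  26. ]
L3 [479.2  71.1  26. ]
R1 [389.5 113.7  26. ]
R2 [435.2 117.   26. ]
R3 [479.9 120.   26. ]
pin [376.5  95.2  30. ]
tipL [553.1  66.7  15. ]
tipR [553.8 124.5  15. ]
VLa [524.1  76.   15. ]
VLb [544.9  74.6  15. ]
VRa [524.5 115.2  15. ]
VRb [544.5 116.3  15. ]
apexL [533.4  68.6  15. ]
apexR [533.9 122.   15. ]
puck [476.3 199.8  10. ]
puck [514.9 314.8  10. ]
```

```bash
python3 -m pendant '[[[0.037,0,0.03],[0,0,0.785],0.08],[[0.074,0,0.06],[0,0,1.57],0.08],[[0.074,0,0.06],[0,0,1.57],0.08],[[0.074,0,0.06],[0,0,1.57],0.08],[[0.074,0,0.06],[0,0,1.57],0.08],[[0.074,0,0.06],[0,0,1.57],0.08],[[0.074,0,0.06],[0,0,1.57],0.08],[[0.074,0,0.06],[0,0,1.57],0.08],[[0.074,0,0.06],[0,0,1.57],0.08],[[0.074,0,0.06],[0,0,1.57],0.08]]';  python3 -c "
from h import *
st();print(go(455.9,96.3,300,-1.633))"
```

```text
time: 7.8
tool_pos: [456.4, 89.4, 309.0]
tcp_rot: [3.14, 0.003, 1.92]
contact_force: [0.2, -0.1, 0.5]
grip_width: 79.9
{'time': 7.8, 'joint_positions': [0.029, 0.342, 1.822, -0.003, 0.975, -0.319], 'tool_pos': [456.4, 89.395, 308.954], 'tcp_rot': [3.14, 0.003, 1.92], 'contact_force': [0.234, -0.146, 0.523], 'grip_width': 79.907}
[[0.0067, 0.0019, 0.0089], [-0.0001, 0.0038, -1.159]]
```

```bash
python3 -m pendant '[[[0.007,0.002,0.02],[0,0,0.12],0.075],[[0.007,0.002,0.02],[0,0,1.98],0.075],[[0.007,0.002,0.02],[0,0,1.98],0.075],[[0.007,0.002,0.02],[0,0,1.98],0.075],[[0.007,0.002,0.02],[0,0,1.98],0.075],[[0.007,0.002,0.02],[0,0,1.98],0.075],[[0.007,0.002,0.02],[0,0,1.98],0.075],[[0.007,0.002,0.02],[0,0,1.98],0.075],[[0.007,0.002,0.02],[0,0,1.98],0.075],[[0.007,0.002,0.02],[0,0,1.98],0.075]]'; python3 -m pendant '[[[0,0,0],[0,0,0.12],0.075],[[0,0,0],[0,0,0.24],0.075],[[0,0,0],[0,0,0.36],0.075],[[0,0,0],[0,0,0.48],0.075],[[0,0,0],[0,0,0.6],0.075],[[0,0,0],[0,0,0.72],0.075],[[0,0,0],[0,0,0.82],0.075],[[0,0,0],[0,0,0.82],0.075]]'; python3 -c "
from h import *
st();print(go(455.9,96.3,182,-1.633))"
```

```text
time: 8.63
tool_pos: [455.9, 96.6, 288.9]
tcp_rot: [3.138, -0.001, 0.675]
contact_force: [-0.7, 0.3, -0.8]
grip_width: 74.8
time: 9.3
tool_pos: [455.8, 96.8, 288.9]
tcp_rot: [3.14, -0.003, -0.142]
contact_force: [0.8, 0.0, 0.4]
grip_width: 74.9
{'time': 9.3, 'joint_positions': [0.045, 0.372, 1.844, -0.003, 0.923, 1.759], 'tool_pos': [455.829, 96.765, 288.902], 'tcp_rot': [3.14, -0.003, -0.142], 'contact_force': [0.793, 0.041, 0.361], 'grip_width': 74.922}
[[-0.0002, 0.0003, 0.1069], [0.0019, -0.0029, -0.0795]]
```

```bash
python3 -m pendant '[[[0,0.0003,0.03],[0.001,-0.0025,-0.08],0.075],[[0,0.0003,0.06],[0.001,-0.0025,-0.08],0.075],[[0,0.0003,0.085],[0.001,-0.0025,-0.08],0.075],[[0,0.0003,0.1],[0.001,-0.0025,-0.08],0.075],[[0,0.0003,0.1045],[0.001,-0.0025,-0.08],0.075],[[0,0.0003,0.1045],[0.001,-0.0025,-0.08],0.075],[[0,0.0003,0.1045],[0.001,-0.0025,-0.08],0.075]]'; python3 -m pendant '[[[0,0,0.002],[0,0,0],0.065],[[0,0,0.002],[0,0,0],0.055],[[0,0,0.002],[0,0,0],0.049],[[0,0,0.002],[0,0,0],0.049],[[0,0,0.002],[0,0,0],0.049],[[0,0,0.002],[0,0,0],0.049],[[0,0,0.002],[0,0,0],0.049]]'; python3 -c "
from h import *
st()"
```

```text
time: 9.88
tool_pos: [455.9, 97.5, 184.8]
tcp_rot: [3.141, -0.001, -0.055]
contact_force: [0.2, -0.2, 0.1]
grip_width: 74.8
time: 10.47
tool_pos: [455.5, 98.2, 182.9]
tcp_rot: [3.141, -0.001, -0.055]
contact_force: [0.2, -1.0, 6.2]
grip_width: 49.5
{'time': 10.467, 'joint_positions': [0.048, 0.555, 1.936, -0.001, 0.65, 1.674], 'tool_pos': [455.493, 98.206, 182.896], 'tcp_rot': [3.141, -0.001, -0.055], 'contact_force': [0.178, -1.037, 6.215], 'grip_width': 49.544}
```

```bash
python3 -m pendant '[[[0,0,-0.02],[0,0,0],0.049],[[0,0,-0.04],[0,0,0],0.049],[[0,0,-0.07],[0,0,0],0.049],[[0,0,-0.09],[0,0,0],0.049],[[0,0,-0.1],[0,0,0],0.049],[[0,0,-0.1],[0,0,0],0.049],[[0,0,-0.1],[0,0,0],0.049]]'; python3 -c "
from h import *
st(); shot('wrist','w4',(0,0,512,340),1.5)
o=get_obs(); g=np.array(o['tool_pos']); print(px('w4',[[g[0]+80,g[1]-9,g[2]-159-21+10]])*1.5)"
```

```text
time: 11.05
tool_pos: [455.1, 98.2, 282.3]
tcp_rot: [3.141, -0.0, -0.055]
contact_force: [0.2, 0.3, -1.0]
grip_width: 49.2
{'time': 11.05, 'joint_positions': [0.048, 0.382, 1.852, -0.0, 0.908, 1.674], 'tool_pos': [455.051, 98.24, 282.266], 'tcp_rot': [3.141, -0.0, -0.055], 'contact_force': [0.214, 0.304, -1.02], 'grip_width': 49.174}
[[389.4  128.85]]
```

View pics/w4.png

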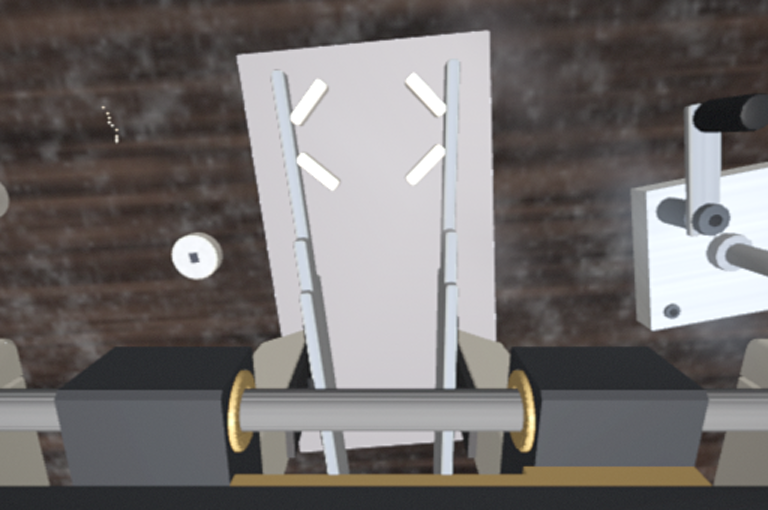

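```bash
python3 - <<'E'
from h import *
o=get_obs(); M=R.from_euler('xyz',o['tcp_rot']).as_matrix(); t=np.array(o['tool_pos'])
for u,v in((425,95),(426,165),(309,103),(319,172),(440,130),(446,225),(448,340)): 
    p=w('w4',u/1.5,v/1.5,114.4); print(p,np.round(M.T@(p-t),1))
print('puck',w('w4',195/1.5,256/1.5,10))
E
```

```text
[543.7  78.2 114.4] [ 90.1  15.  167.1]
[523.5  78.5 114.4] [ 69.9  15.8 167.1]
[543.4 112.9 114.4] [ 87.9 -19.6 167. ]
[523.2 111.8 114.4] [ 67.8 -17.4 167.1]
[533.6  73.9 114.4] [ 80.3  19.8 167.1]
[504.4  72.6 114.4] [ 51.2  22.8 167.1]
[464.2  72.5 114.4] [ 11.1  25.1 167.2]
puck [476.3 199.2  10. ]
```

```bash
cat >> h.py <<'E'
def jaw(P,psi,z,ty):
    "tool shift/turn so that tool-frame point (80,ty) is over P, tool x at yaw psi, TCP height z"
    x=np.array([np.cos(psi),np.sin(psi)]); y=np.array([np.sin(psi),-np.cos(psi)])
    p=np.array(P)-80*x-ty*y; return go(p[0],p[1],z,psi-np.pi/2)
E
python3 -c "
from h import *
print(jaw((476.3,199.5),-.3,260,-2))"
```

```text
[[-0.0622, -0.1198, 0.0216], [0.0007, 0.0016, 0.2446]]
```

```bash
python3 -m pendant '[[[-0.03,-0.05,0.005],[0,0.001,0.1],0.049],[[-0.06,-0.1,0.01],[0,0.001,0.2],0.049],[[-0.0622,-0.1198,0.02],[0,0.001,0.2446],0.049],[[-0.0622,-0.1198,0.04],[0,0.001,0.2446],0.049],[[-0.0622,-0.1198,0.04],[0,0.001,0.2446],0.049],[[-0.0622,-0.1198,0.04],[0,0.001,0.2446],0.049],[[-0.0622,-0.1198,0.04],[0,0.001,0.2446],0.049]]';  python3 -c "
from h import *
st(); print(jaw((476.3,199.5),-.3,182,-2)); shot('wrist','w5',(80,0,430,240),2); z=get_obs()['tool_pos'][2]; print(px('w5',[[476.3,199.5,10]]))"
```

```text
time: 11.68
tool_pos: [400.0, 220.8, 241.9]
tcp_rot: [3.14, 0.0, -0.3]
contact_force: [-0.4, -0.0, -0.0]
grip_width: 49.1
{'time': 11.683, 'joint_positions': [0.337, 0.435, 1.915, -0.001, 0.792, 2.208], 'tool_pos': [400.012, 220.817, 241.931], 'tcp_rot': [3.14, 0.0, -0.3], 'contact_force': [-0.426, -0.016, -0.047], 'grip_width': 49.117}
[[-0.0008, -0.0003, 0.0599], [0.0014, 0.0002, 0.0]]
[[247.1  91.2]]
```

View pics/w5.png

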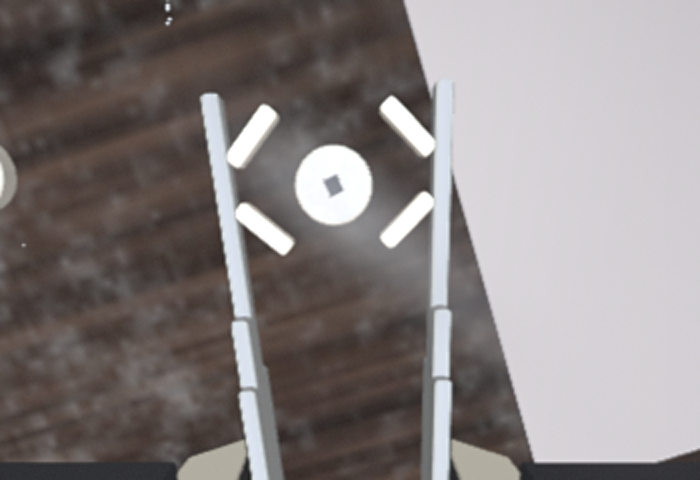

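The puck is centred between the open jaws, at (334,185) in the crop. I'll go down and close.

```bash
python3 -m pendant '[[[-0.0008,0,0.025],[0,0,0],0.049],[[-0.0008,0,0.045],[0,0,0],0.049],[[-0.0008,0,0.055],[0,0,0],0.049],[[-0.0008,0,0.06],[0,0,0],0.049],[[-0.0008,0,0.06],[0,0,0],0.049],[[-0.0008,0,0.06],[0,0,0],0.049],[[-0.0008,0,0.06],[0,0,0],0.045],[[-0.0008,0,0.06],[0,0,0],0.04],[[-0.0008,0,0.06],[0,0,0],0.038],[[-0.0008,0,0.06],[0,0,0],0.038]]'; python3 -m pendant '[[[0,0,0],[0,0,0],0.038],[[0,0,0],[0,0,0],0.038],[[0,0,-0.02],[0,0,0],0.038],[[0,0,-0.04],[0,0,0],0.038],[[0,0,-0.07],[0,0,0],0.038],[[0,0,-0.08],[0,0,0],0.038],[[0,0,-0.08],[0,0,0],0.038]]'; python3 -c "
from h import *
st();print(jaw((484.2,-220),.138,270,1)); shot('wrist','w6',(80,0,430,240),2)"
```

```text
time: 12.57
tool_pos: [399.3, 221.5, 182.9]
tcp_rot: [-3.141, -0.002, -0.3]
contact_force: [0.3, -0.5, -0.4]
grip_width: 42.0
time: 13.15
tool_pos: [399.6, 221.8, 264.6]
tcp_rot: [-3.139, -0.005, -0.3]
contact_force: [0.7, -0.2, -2.3]
grip_width: 41.8
{'time': 13.15, 'joint_positions': [0.339, 0.396, 1.895, -0.001, 0.845, 2.21], 'tool_pos': [399.55, 221.824, 264.612], 'tcp_rot': [-3.139, -0.005, -0.3], 'contact_force': [0.748, -0.207, -2.302], 'grip_width': 41.833}
[[0.1386, 0.4301, -0.0059], [-0.0016, -0.0051, -0.438]]
```

View pics/w6.png

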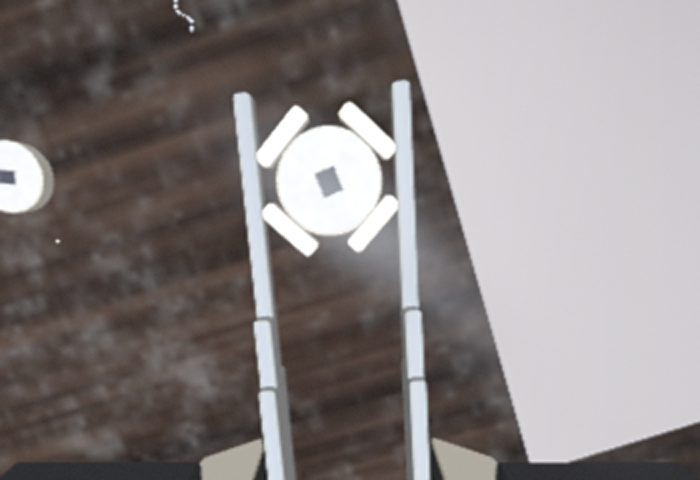

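```bash
python3 -c "
from h import *
o=get_obs(); M=R.from_euler('xyz',o['tcp_rot']).as_matrix(); t=np.array(o['tool_pos']); p=w('w6',80+329/2,180/2,91.7); print(np.round(M.T@(p-t),1))
for u,v in((467,242),(517,285),(565,326)): print(w('w2',u/1.5,v/1.5,13))"
python3 -m pendant '[[[0.02,0.03,-0.006],[0,0,-0.05],0.038],[[0.1386,0.4301,-0.0059],[-0.0016,-0.003,-0.438],0.038],[[0.1386,0.4301,-0.0059],[-0.0016,-0.003,-0.438],0.038],[[0.1386,0.4301,-0.0059],[-0.0016,-0.003,-0.438],0.038],[[0.1386,0.4301,-0.0059],[-0.0016,-0.003,-0.438],0.038],[[0.1386,0.4301,-0.0059],[-0.0016,-0.003,-0.438],0.038],[[0.1386,0.4301,-0.0059],[-0.0016,-0.003,-0.438],0.038],[[0.1386,0.4301,-0.0059],[-0.0016,-0.003,-0.438],0.038],[[0.1386,0.4301,-0.0059],[-0.0016,-0.003,-0.438],0.038],[[0.1386,0.4301,-0.0059],[-0.0016,-0.003,-0.438],0.038]]';  python3 -c "
from h import *
st();print(jaw((484.2,-220),.138,270,1))"
```

```text
[ 79.6  -3.1 171.6]
[ 483.6 -219.4   13. ]
[ 477.1 -175.7   13. ]
[ 470.5 -131.6   13. ]
time: 14.03
tool_pos: [404.2, -168.4, 267.0]
tcp_rot: [-3.141, 0.005, 0.138]
contact_force: [1.2, 0.9, -1.7]
grip_width: 42.0
{'time': 14.033, 'joint_positions': [-0.569, 0.365, 1.939, -0.004, 0.842, 0.866], 'tool_pos': [404.158, -168.413, 267.021], 'tcp_rot': [-3.141, 0.005, 0.138], 'contact_force': [1.182, 0.887, -1.729], 'grip_width': 41.984}
[[-0.0078, 0.0611, -0.003], [-0.0005, 0.0049, -0.0004]]
```

```bash
python3 -m pendant '[[[-0.007,0.03,0],[0,0.004,0],0.038],[[-0.0074,0.0571,0.015],[0,0.004,0],0.038],[[-0.0074,0.0571,0.03],[0,0.004,0],0.038],[[-0.0074,0.0571,0.03],[0,0.004,0],0.038],[[-0.0074,0.0571,0.03],[0,0.004,0],0.038],[[-0.0074,0.0571,0.03],[0,0.004,0],0.038]]';  python3 -c "
from h import *
st();print(jaw((483.9,-220),.138,196.5,-3.1)); shot('wrist','w7',(80,0,430,240),2); print(px('w7',[[483.5,-220,13],[477.4,-176.2,13]]))"
```

```text
time: 14.53
tool_pos: [405.4, -223.5, 238.2]
tcp_rot: [-3.142, 0.0, 0.139]
contact_force: [0.5, -0.7, -1.5]
grip_width: 41.8
{'time': 14.533, 'joint_positions': [-0.67, 0.45, 1.903, -0.0, 0.789, 0.763], 'tool_pos': [405.432, -223.479, 238.182], 'tcp_rot': [-3.142, 0.0, 0.139], 'contact_force': [0.539, -0.741, -1.518], 'grip_width': 41.764}
[[-0.0018, 0.0104, 0.0417], [-0.0, 0.0001, 0.0006]]
[[262.6  92. ]
 [193.1  92. ]]
```

View pics/w7.png

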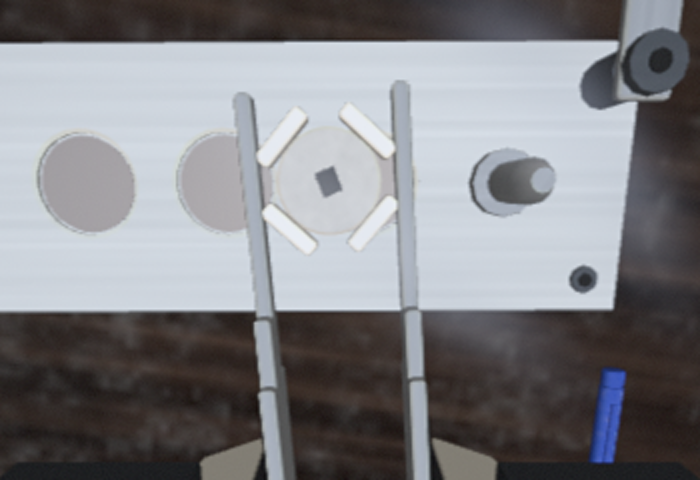

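```bash
python3 -m pendant '[[[-0.0018,0.0104,0],[0,0,0],0.038],[[-0.0018,0.0104,0.01],[0,0,0],0.038],[[-0.0018,0.0104,0.022],[0,0,0],0.038],[[-0.0018,0.0104,0.032],[0,0,0],0.038],[[-0.0018,0.0104,0.037],[0,0,0],0.038],[[-0.0018,0.0104,0.04],[0,0,0],0.038],[[-0.0018,0.0104,0.042],[0,0,0],0.038],[[-0.0018,0.0104,0.042],[0,0,0],0.038]]';  python3 -c "
from h import *
st();print(jaw((483.7,-220),.138,196.5,-3.1)); shot('wrist','w8',(80,0,430,240),2)
o=get_obs();zt=o['tool_pos'][2]-172.9;print(w('w8',80+329/2,90,zt),px('w8',[[483.5,-220,16]]))"
```

```text
time: 15.25
tool_pos: [405.5, -235.0, 196.8]
tcp_rot: [3.14, -0.002, 0.138]
contact_force: [-0.9, 0.0, -1.9]
grip_width: 41.3
{'time': 15.25, 'joint_positions': [-0.689, 0.531, 1.921, -0.0, 0.687, 0.744], 'tool_pos': [405.487, -234.987, 196.752], 'tcp_rot': [3.14, -0.002, 0.138], 'contact_force': [-0.883, 0.045, -1.858], 'grip_width': 41.32}
[[-0.0005, -0.001, 0.0002], [0.0019, -0.0016, 0.0001]]
[ 482.7 -221.9   24. ] [[241.4  88.2]]
```

```bash
python3 -m pendant '[[[0,-0.0012,0],[0,0,0],0.038],[[0,-0.0012,0.001],[0,0,0],0.038],[[0,-0.0012,0.001],[0,0,0],0.038],[[0,-0.0012,0.001],[0,0,0],0.044],[[0,-0.0012,0.001],[0,0,0],0.047],[[0,-0.0012,0.001],[0,0,0],0.047],[[0,-0.0012,0.001],[0,0,0],0.047],[[0,-0.0012,0.001],[0,0,0],0.047]]';python3 -m pendant '[[[0,0,-0.01],[0,0,0],0.047],[[0,0,-0.03],[0,0,0],0.047],[[0,0,-0.06],[0,0,0],0.047],[[0,0,-0.075],[0,0,0],0.047],[[0,0,-0.075],[0,0,0],0.047]]';  python3 -c "
from h import *
st(); shot('wrist','w9',(80,0,430,240),2);print(px('w9',[[483.5,-220,13],[483.5,-220,23]]))"
```

```text
time: 15.97
tool_pos: [405.2, -233.7, 195.6]
tcp_rot: [3.14, -0.001, 0.138]
contact_force: [-0.2, 0.0, -1.2]
grip_width: 47.1
time: 16.38
tool_pos: [405.8, -234.2, 273.5]
tcp_rot: [3.135, -0.006, 0.138]
contact_force: [1.2, -1.1, -1.1]
grip_width: 47.1
{'time': 16.383, 'joint_positions': [-0.687, 0.398, 1.857, -0.0, 0.878, 0.746], 'tool_pos': [405.819, -234.178, 273.546], 'tcp_rot': [3.135, -0.006, 0.138], 'contact_force': [1.174, -1.097, -1.102], 'grip_width': 47.094}
[[244.8  93.2]
 [244.5  93. ]]
```

View pics/w9.png

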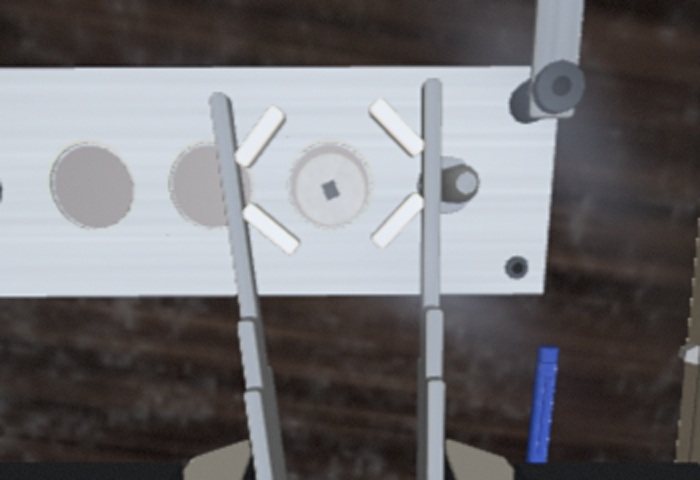

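Puck 1 lies flat in nest_3, at (330,189) and centred in the ring. I'll check by code that puck 2 hasn't moved.

```bash
cat >> h.py <<'E'
def blob(fn,P,r=10,thr=150):
    u,v=px(fn,[P])[0]; im=np.load('pics/'+fn+'.npz')['color'].min(2).astype(float)
    yy,xx=np.mgrid[:384,:512]; m=(np.hypot(xx-u,yy-v)<r)&(im>thr)
    n,l,s,c=cv2.connectedComponentsWithStats(m.astype(np.uint8)); k=1+np.argmax(s[1:,4]) if n>1 else 0
    return (u,v),np.round(c[k],1),s[k]
E
python3 -c "
from h import *
shot('scene','s1');shot('side','d1')
for f in('scene0','s1'): print(blob(f,[515.5,315,10]))
for f in('side0','d1'): print(blob(f,[515.5,315,10]))
for f,g in(('scene0','s1'),('side0','d1')):
    a,b=[np.load('pics/%s.npz'%k)['color'].astype(int) for k in(f,g)]; m=(abs(a-b).max(2)>40).astype(np.uint8)
    n,l,s,c=cv2.connectedComponentsWithStats(m); print([(list(np.round(c[i])),s[i,4]) for i in range(1,n) if s[i,4]>12])
print(jaw((515.5,315),-.1,262,-2))"
```

```text
((np.float64(178.9), np.float64(171.9)), array([179.1, 172.2]), array([176, 170,   7,   6,  35], dtype=int32))
((np.float64(178.9), np.float64(171.9)), array([179.1, 172.2]), array([176, 170,   7,   6,  35], dtype=int32))
((np.float64(338.1), np.float64(254.8)), array([338.1, 256. ]), array([334, 252,  10,   9,  71], dtype=int32))
((np.float64(338.1), np.float64(254.8)), array([338.1, 256. ]), array([333, 252,  11,   9,  74], dtype=int32))
[([np.float64(119.0), np.float64(2.0)], np.int32(41)), ([np.float64(235.0), np.float64(109.0)], np.int32(21664)), ([np.float64(7.0), np.float64(118.0)], np.int32(388)), ([np.float64(22.0), np.float64(134.0)], np.int32(76)), ([np.float64(214.0), np.float64(131.0)], np.int32(100)), ([np.float64(20.0), np.float64(158.0)], np.int32(555)), ([np.float64(200.0), np.float64(193.0)], np.int32(57)), ([np.float64(138.0), np.float64(194.0)], np.int32(35)), ([np.float64(219.0), np.float64(215.0)], np.int32(297)), ([np.float64(244.0), np.float64(193.0)], np.int32(13)), ([np.float64(117.0), np.float64(217.0)], np.int32(718)), ([np.float64(278.0), np.float64(211.0
[... 727 characters left out ...]
64(56.0)], np.int32(3968)), ([np.float64(501.0), np.float64(5.0)], np.int32(216)), ([np.float64(357.0), np.float64(64.0)], np.int32(19)), ([np.float64(400.0), np.float64(65.0)], np.int32(13)), ([np.float64(361.0), np.float64(80.0)], np.int32(30)), ([np.float64(492.0), np.float64(121.0)], np.int32(1454)), ([np.float64(178.0), np.float64(142.0)], np.int32(127)), ([np.float64(204.0), np.float64(146.0)], np.int32(17)), ([np.float64(230.0), np.float64(170.0)], np.int32(163)), ([np.float64(288.0), np.float64(188.0)], np.int32(171)), ([np.float64(297.0), np.float64(197.0)], np.int32(104)), ([np.float64(312.0), np.float64(222.0)], np.int32(85))]
[[0.1069, -0.5448, 0.0075], [0.0006, -0.0005, 0.2378]]
```

```bash
python3 -m pendant '[[[0.005,-0.03,0.005],[0,0,0.02],0.05],[[0.1069,-0.5448,0.0075],[0,0,0.2378],0.05],[[0.1069,-0.5448,0.0075],[0,0,0.2378],0.05],[[0.1069,-0.5448,0.0075],[0,0,0.2378],0.05],[[0.1069,-0.5448,0.0075],[0,0,0.2378],0.05],[[0.1069,-0.5448,0.0075],[0,0,0.2378],0.05],[[0.1069,-0.5448,0.0075],[0,0,0.2378],0.05],[[0.1069,-0.5448,0.0075],[0,0,0.2378],0.05],[[0.1069,-0.5448,0.0075],[0,0,0.2378],0.05],[[0.1069,-0.5448,0.0075],[0,0,0.2378],0.05]]';  python3 -c "
from h import *
st();print(jaw((515.5,315),-.1,245,-2))"
```

```text
time: 17.37
tool_pos: [426.3, 166.2, 261.9]
tcp_rot: [3.139, 0.001, -0.1]
contact_force: [0.7, -0.3, -1.2]
grip_width: 49.5
{'time': 17.367, 'joint_positions': [0.204, 0.403, 1.894, -0.002, 0.847, 1.877], 'tool_pos': [426.348, 166.159, 261.852], 'tcp_rot': [3.139, 0.001, -0.1], 'contact_force': [0.674, -0.341, -1.248], 'grip_width': 49.512}
[[-0.0061, -0.155, 0.0165], [0.0021, 0.0011, 0.0001]]
```

```bash
python3 -m pendant '[[[-0.001,-0.04,0.004],[0,0,0],0.05],[[-0.003,-0.08,0.008],[0,0,0],0.05],[[-0.0061,-0.12,0.0125],[0,0,0],0.05],[[-0.0061,-0.145,0.0165],[0,0,0],0.05],[[-0.0061,-0.155,0.0165],[0,0,0],0.05],[[-0.0061,-0.155,0.0165],[0,0,0],0.05],[[-0.0061,-0.155,0.0165],[0,0,0],0.05],[[-0.0061,-0.155,0.0165],[0,0,0],0.05]]';  python3 -c "
from h import *
st();print(jaw((515.5,315),-.1,182,-2)); shot('wrist','w10',(80,0,430,240),2)
b=blob('w10',[515.5,315,10],28,120); print(b, w('w10',*b[1],10))"
```

```text
time: 18.03
tool_pos: [436.5, 317.5, 246.1]
tcp_rot: [3.139, -0.0, -0.101]
contact_force: [0.3, -0.5, -0.8]
grip_width: 50.1
{'time': 18.033, 'joint_positions': [0.487, 0.546, 1.684, -0.003, 0.913, 2.161], 'tool_pos': [436.505, 317.498, 246.07], 'tcp_rot': [3.139, -0.0, -0.101], 'contact_force': [0.26, -0.517, -0.764], 'grip_width': 50.051}
[[-0.0012, -0.0036, 0.0641], [0.0026, -0.0002, -0.0011]]
((np.float64(241.9), np.float64(91.4)), array([243. ,  94.8]), array([ 219,   72,   50,   48, 1629], dtype=int32)) [513.2 314.5  10. ]
```

```bash
python3 -c "
from h import *
im=np.load('pics/w10.npz')['color'].min(2).astype(float)
yy,xx=np.mgrid[:384,:512]
m=(np.hypot(xx-242,yy-92)<11)&(im<130); print(m.sum(),xx[m].mean(),yy[m].mean(), w('w10',xx[m].mean(),yy[m].mean(),10))
b=blob('w10',[514.9,314.8,10],21,120);print(b)"
```

```text
0 nan nan [nan nan nan]
((np.float64(242.3), np.float64(92.3)), array([242.2,  92.4]), array([ 222,   72,   41,   42, 1334], dtype=int32))<string>:5: RuntimeWarning: Mean of empty slice.
  ret = ret.dtype.type(ret / rcount)
```

View pics/w10.png

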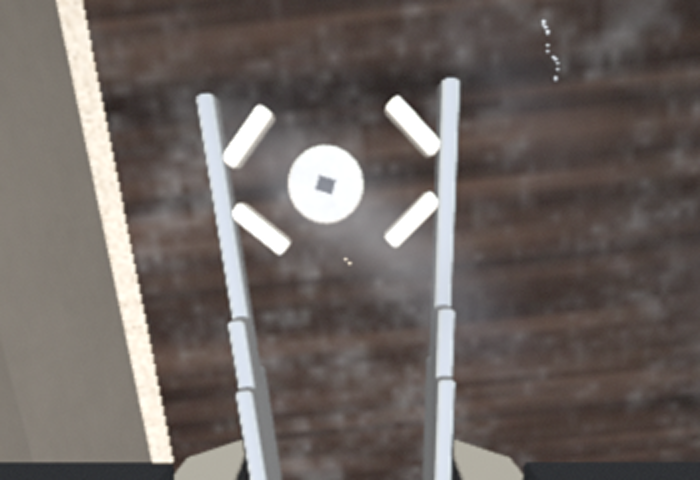

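The puck is at (326,184), about 2 mm left of the jaw middle. I'll shift, go down and close.

```bash
python3 -m pendant '[[[0,-0.0025,0.025],[0.002,0,0],0.05],[[0,-0.0025,0.048],[0.002,0,0],0.05],[[0,-0.0025,0.058],[0.002,0,0],0.05],[[0,-0.0025,0.064],[0.002,0,0],0.05],[[0,-0.0025,0.064],[0.002,0,0],0.05],[[0,-0.0025,0.064],[0.002,0,0],0.05],[[0,-0.0025,0.064],[0.002,0,0],0.045],[[0,-0.0025,0.064],[0.002,0,0],0.04],[[0,-0.0025,0.064],[0.002,0,0],0.038],[[0,-0.0025,0.064],[0.002,0,0],0.038]]'; python3 -m pendant '[[[0,0,0],[0,0,0],0.038],[[0,0,0],[0,0,0],0.038],[[0,0,-0.02],[0,0,0],0.038],[[0,0,-0.04],[0,0,0],0.038],[[0,0,-0.07],[0,0,0],0.038],[[0,0,-0.08],[0,0,0],0.038],[[0,0,-0.08],[0,0,0],0.038],[[0,0,-0.08],[0,0,0],0.038]]'; python3 -c "
from h import *
st();print(jaw((477.4,-176.2),.138,265,-3.1)); shot('wrist','w11',(80,0,430,240),2)
im=np.load('pics/w11.npz')['color'].min(2).astype(float)
yy,xx=np.mgrid[:384,:512]
for r in(9,):
  m=(np.hypot(xx-244.5,yy-90)<r)&(im<170); u,v=xx[m].mean(),yy[m].mean()
  o=get_obs(); M=R.from_euler('xyz',o['tcp_rot']).as_matrix(); t=np.array(o['tool_pos']); p=w('w11',u,v,t[2]-173); print(m.sum(),u,v,np.round(M.T@(p-t),1))
"
```

```text
time: 18.92
tool_pos: [437.2, 321.5, 183.3]
tcp_rot: [-3.14, -0.003, -0.1]
contact_force: [0.5, -0.4, 0.1]
grip_width: 41.3
time: 19.58
tool_pos: [436.5, 321.2, 262.3]
tcp_rot: [-3.141, -0.002, -0.1]
contact_force: [-0.3, 0.6, -2.2]
grip_width: 41.2
{'time': 19.583, 'joint_positions': [0.493, 0.526, 1.664, -0.0, 0.949, 2.164], 'tool_pos': [436.546, 321.229, 262.283], 'tcp_rot': [-3.141, -0.002, -0.1], 'contact_force': [-0.301, 0.636, -2.165], 'grip_width': 41.173}
[[0.0132, 0.5127, -0.0032], [-0.0007, -0.0017, -0.2379]]
115 244.01739130434783 90.29565217391304 [ 78.9  -3.2 173. ]
```

```bash
python3 -m pendant '[[[0.002,0.03,-0.003],[0,0,-0.02],0.038],[[0.0132,0.5127,-0.0032],[0,0,-0.2379],0.038],[[0.0132,0.5127,-0.0032],[0,0,-0.2379],0.038],[[0.0132,0.5127,-0.0032],[0,0,-0.2379],0.038],[[0.0132,0.5127,-0.0032],[0,0,-0.2379],0.038],[[0.0132,0.5127,-0.0032],[0,0,-0.2379],0.038],[[0.0132,0.5127,-0.0032],[0,0,-0.2379],0.038],[[0.0132,0.5127,-0.0032],[0,0,-0.2379],0.038],[[0.0132,0.5127,-0.0032],[0,0,-0.2379],0.038],[[0.0132,0.5127,-0.0032],[0,0,-0.2379],0.038]]';  python3 -c "
from h import *
st();print(jaw((477.7,-176.2),.138,240,-3.1))"
```

```text
time: 20.47
tool_pos: [406.2, -81.3, 264.1]
tcp_rot: [-3.14, 0.001, 0.138]
contact_force: [1.8, 0.5, -0.7]
grip_width: 41.8
{'time': 20.467, 'joint_positions': [-0.383, 0.335, 2.003, 0.002, 0.806, 1.048], 'tool_pos': [406.186, -81.31, 264.091], 'tcp_rot': [-3.14, 0.001, 0.138], 'contact_force': [1.762, 0.454, -0.668], 'grip_width': 41.806}
[[-0.0222, 0.107, 0.0239], [-0.0019, 0.0009, 0.0]]
```

```bash
python3 -m pendant '[[[-0.007,0.035,0],[0,0,0],0.038],[[-0.015,0.07,0],[0,0,0],0.038],[[-0.0222,0.1,0],[0,0,0],0.038],[[-0.0222,0.107,0.01],[0,0,0],0.038],[[-0.0222,0.107,0.024],[0,0,0],0.038],[[-0.0222,0.107,0.04],[0,0,0],0.038],[[-0.0222,0.107,0.05],[0,0,0],0.038],[[-0.0222,0.107,0.05],[0,0,0],0.038],[[-0.0222,0.107,0.05],[0,0,0],0.038]]';  python3 -c "
from h import *
st();print(jaw((477.7,-176.2),.138,196,-3.1))"
```

```text
time: 21.22
tool_pos: [399.7, -188.0, 214.1]
tcp_rot: [-3.139, 0.001, 0.138]
contact_force: [0.3, -0.0, -2.3]
grip_width: 41.5
{'time': 21.217, 'joint_positions': [-0.614, 0.466, 1.979, 0.002, 0.7, 0.817], 'tool_pos': [399.713, -188.004, 214.058], 'tcp_rot': [-3.139, 0.001, 0.138], 'contact_force': [0.287, -0.005, -2.279], 'grip_width': 41.512}
[[-0.0011, 0.0022, 0.0181], [-0.003, 0.001, 0.0002]]
```

```bash
python3 -m pendant '[[[-0.0008,0.002,0],[0,0,0],0.038],[[-0.0008,0.002,0.008],[0,0,0],0.038],[[-0.0008,0.002,0.014],[0,0,0],0.038],[[-0.0008,0.002,0.0175],[0,0,0],0.038],[[-0.0008,0.002,0.0185],[0,0,0],0.038],[[-0.0008,0.002,0.0185],[0,0,0],0.038],[[-0.0008,0.002,0.0185],[0,0,0],0.044],[[-0.0008,0.002,0.0185],[0,0,0],0.047],[[-0.0008,0.002,0.0185],[0,0,0],0.047],[[-0.0008,0.002,0.0185],[0,0,0],0.047]]';python3 -m pendant '[[[0,0,0],[0,0,0],0.047],[[0,0,-0.01],[0,0,0],0.047],[[0,0,-0.03],[0,0,0],0.047],[[0,0,-0.06],[0,0,0],0.047],[[0,0,-0.075],[0,0,0],0.047],[[0,0,-0.075],[0,0,0],0.047]]';  python3 -c "
from h import *
st(); shot('wrist','w12',(80,0,430,240),2);print(px('w12',[[477.4,-176.2,23],[483.5,-220,23],[477.4,-176.2,13]]))
im=np.load('pics/w12.npz')['color'].min(2).astype(float)
yy,xx=np.mgrid[:384,:512]
for u,v in px('w12',[[477.4,-176.2,23],[483.5,-220,23]]):
  m=(np.hypot(xx-u,yy-v)<10)&(im<110); print(m.sum(), w('w12',xx[m].mean(),yy[m].mean(),23))"
```

```text
time: 22.05
tool_pos: [399.7, -190.7, 197.1]
tcp_rot: [-3.141, -0.002, 0.138]
contact_force: [0.4, -0.2, -1.3]
grip_width: 47.1
time: 22.55
tool_pos: [400.3, -191.2, 274.9]
tcp_rot: [3.138, -0.006, 0.138]
contact_force: [1.0, -1.2, -2.0]
grip_width: 47.3
{'time': 22.55, 'joint_positions': [-0.619, 0.358, 1.92, 0.002, 0.856, 0.812], 'tool_pos': [400.302, -191.238, 274.863], 'tcp_rot': [3.138, -0.006, 0.138], 'contact_force': [0.979, -1.194, -2.022], 'grip_width': 47.258}
[[244.   94. ]
 [305.3  94. ]
 [244.4  94.2]]
0 [nan nan nan]
41 [ 482.4 -220.6   23. ]<string>:7: RuntimeWarning: Mean of empty slice.
  ret = ret.dtype.type(ret / rcount)
```

View pics/w12.png

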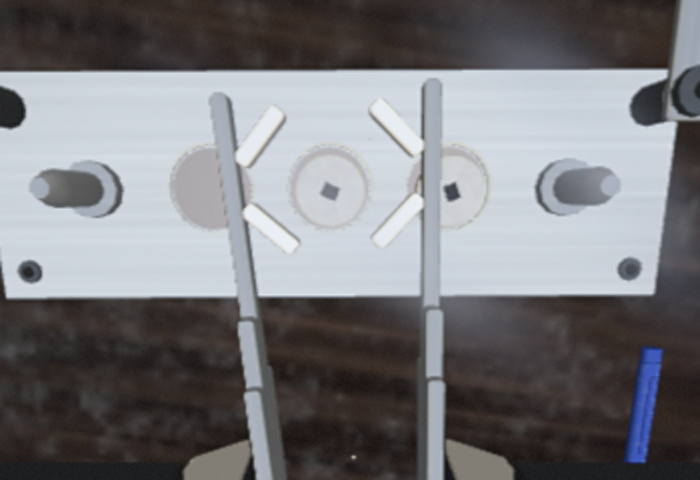

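Both pucks lie flat, in nests 2 and 3 at (330,190) and (452,190), and nest 1 is empty. The tongs go back to the mat next.

```bash
python3 -c "
from h import *
print(go(455,98,270,.05-np.pi/2))"
```

```text
[[0.0944, -0.2786, 0.003], [0.0021, -0.0047, 0.088]]
```

```bash
python3 -m pendant '[[[0.005,-0.03,0.003],[0,-0.004,0.01],0.048],[[0.0944,-0.2786,0.003],[0,-0.0047,0.088],0.048],[[0.0944,-0.2786,0.003],[0,-0.0047,0.088],0.048],[[0.0944,-0.2786,0.003],[0,-0.0047,0.088],0.048],[[0.0944,-0.2786,0.003],[0,-0.0047,0.088],0.048],[[0.0944,-0.2786,0.003],[0,-0.0047,0.088],0.048],[[0.0944,-0.2786,0.003],[0,-0.0047,0.088],0.048],[[0.0944,-0.2786,0.003],[0,-0.0047,0.088],0.048],[[0.0944,-0.2786,0.003],[0,-0.0047,0.088],0.048],[[0.0944,-0.2786,0.003],[0,-0.0047,0.088],0.048]]';  python3 -c "
from h import *
st();print(go(455,98,183.8,.05-np.pi/2))"
```

```text
time: 23.43
tool_pos: [454.2, 98.7, 267.9]
tcp_rot: [-3.142, 0.006, 0.052]
contact_force: [0.2, -0.0, -1.0]
grip_width: 48.1
{'time': 23.433, 'joint_positions': [0.049, 0.404, 1.867, 0.0, 0.875, 1.567], 'tool_pos': [454.182, 98.74, 267.887], 'tcp_rot': [-3.142, 0.006, 0.052], 'contact_force': [0.215, -0.038, -1.008], 'grip_width': 48.084}
[[0.0012, 0.0008, 0.0841], [-0.0001, 0.0055, 0.0025]]
```

```bash
python3 -m pendant '[[[0.001,0.001,0.03],[0,0.003,0],0.048],[[0.001,0.001,0.06],[0,0.003,0],0.048],[[0.001,0.001,0.075],[0,0.003,0],0.048],[[0.001,0.001,0.082],[0,0.003,0],0.048],[[0.001,0.001,0.0845],[0,0.003,0],0.048],[[0.001,0.001,0.0845],[0,0.003,0],0.048],[[0.001,0.001,0.0845],[0,0.003,0],0.048],[[0.001,0.001,0.0845],[0,0.003,0],0.055],[[0.001,0.001,0.0845],[0,0.003,0],0.065],[[0.001,0.001,0.0845],[0,0.003,0],0.075]]';python3 -m pendant '[[[0,0,0],[0,0,0],0.075],[[0,0,0],[0,0,0],0.078],[[0,0,-0.03],[0,0,0],0.078],[[0,0,-0.07],[0,0,0],0.078],[[0,0,-0.11],[0,0,0],0.078],[[0,0,-0.15],[0,0,0],0.078],[[0,0,-0.18],[0,0,0],0.078],[[0,0,-0.18],[0,0,0],0.078]]';  python3 -c "
from h import *
st();print(go(520,60,365,.05-np.pi/2))"
```

```text
time: 24.27
tool_pos: [455.8, 97.3, 185.5]
tcp_rot: [-3.141, -0.002, 0.05]
contact_force: [0.7, -0.6, -0.3]
grip_width: 63.2
time: 24.93
tool_pos: [456.6, 97.4, 371.0]
tcp_rot: [-3.141, -0.012, 0.05]
contact_force: [1.2, 0.8, 0.1]
grip_width: 77.9
{'time': 24.933, 'joint_positions': [0.046, 0.266, 1.734, 0.0, 1.129, 1.566], 'tool_pos': [456.594, 97.415, 370.954], 'tcp_rot': [-3.141, -0.012, 0.05], 'contact_force': [1.242, 0.787, 0.066], 'grip_width': 77.874}
[[0.0614, 0.0406, 0.0067], [-0.0003, -0.0122, 0.0003]]
```

```bash
python3 -c "
from h import *
A=lambda u,v:(170+u/4,130+v/4); B=lambda u,v:(160+u/4,120+v/4)
print(w('scene0',*A(398,98),0),w('scene0',*A(460,122),0)); P=w('scene0',*A(398,98),0)
print(px('scene0',[[P[0],P[1],h] for h in(50,70,90,110)]), 'top px',A(400,5))
print(go(645,85,370,-.075))"
```

```text
[754.4  89.4   0. ] [754.6  26.6  -0. ]
[[269.9 144.2]
 [270.1 140. ]
 [270.3 135.6]
 [270.4 131.1]] top px (270.0, 131.25)
[[0.1875, 0.0219, 0.0032], [0.0085, -0.0102, -1.4455]]
```

```bash
python3 -m pendant '[[[0.03,0.002,0],[0,-0.005,-0.12],0.06],[[0.189,0.0218,0],[0,-0.012,-1.447],0.06],[[0.189,0.0218,0],[0,-0.012,-1.447],0.06],[[0.189,0.0218,0],[0,-0.012,-1.447],0.06],[[0.189,0.0218,0],[0,-0.012,-1.447],0.06],[[0.189,0.0218,0],[0,-0.012,-1.447],0.06],[[0.189,0.0218,0],[0,-0.012,-1.447],0.06],[[0.189,0.0218,0],[0,-0.012,-1.447],0.06],[[0.189,0.0218,0],[0,-0.012,-1.447],0.06],[[0.189,0.0218,0],[0,-0.012,-1.447],0.06]]';python3 -c "
from h import *
st();print(go(645,85,370,-.075))"
```

```text
time: 25.77
tool_pos: [645.4, 84.9, 363.6]
tcp_rot: [-3.134, 0.008, 1.301]
contact_force: [0.1, 0.3, -0.0]
grip_width: 60.4
{'time': 25.767, 'joint_positions': [0.014, 0.61, 1.198, -0.006, 1.344, 0.285], 'tool_pos': [645.371, 84.906, 363.58], 'tcp_rot': [-3.134, 0.008, 1.301], 'contact_force': [0.094, 0.303, -0.007], 'grip_width': 60.415}
[[-0.0001, -0.0004, -0.0064], [-0.0084, 0.0077, -0.1946]]
```

```bash
python3 -m pendant '[[[0,0,-0.006],[-0.006,0.006,-0.12],0.06],[[0,0,-0.006],[-0.006,0.006,-0.195],0.06],[[0,0,-0.006],[-0.006,0.006,-0.195],0.06],[[0,0,-0.006],[-0.006,0.006,-0.195],0.06]]';python3 -c "
from h import *
st(); print('mug',w('scene0',248,122,0),w('scene0',268,122,0))
shot('wrist','w13'); im=np.load('pics/w13.npz')['color']; hsv=cv2.cvtColor(im,cv2.COLOR_RGB2HSV)
m=((hsv[:,:,0]>12)&(hsv[:,:,0]<28)&(hsv[:,:,1]>130)&(hsv[:,:,2]>110)).astype(np.uint8); m[250:]=0
n,l,s,c=cv2.connectedComponentsWithStats(m)
for i in range(1,n):
  if s[i,4]>20: x,y,ww,hh=s[i,:4]; print(s[i],w('w13',x+ww/2-.5,y+hh/2-.5,22))
m=(im.max(2)<45).astype(np.uint8); m[250:]=0
n,l,s,c=cv2.connectedComponentsWithStats(m)
for i in range(1,n):
  if s[i,4]>150: print('dark',s[i],c[i],w('w13',*c[i],55))
print(px('w13',[[661,170,55],[656,84,22],[668,257,22]]))"
```

```text
time: 26.1
tool_pos: [645.3, 85.0, 370.0]
tcp_rot: [-3.14, 0.001, 1.488]
contact_force: [-0.3, -0.7, -0.5]
grip_width: 60.4
{'time': 26.1, 'joint_positions': [0.014, 0.603, 1.192, -0.001, 1.348, 0.097], 'tool_pos': [645.319, 84.951, 369.985], 'tcp_rot': [-3.14, 0.001, 1.488], 'contact_force': [-0.279, -0.65, -0.52], 'grip_width': 60.422}
mug [876.  251.7   0. ] [915.3 182.5  -0. ]
dark [  0   0  29 117 993] [ 9.50956697 63.4612286 ] [435.4 204.5  55. ]
dark [ 59   0  23  55 541] [69.62292052 25.07948244] [496.7 230.5  55. ]
dark [130   0  20  28 282] [142.03900709  11.73758865] [561.  235.4  55. ]
dark [467   9  10  44 175] [470.85142857  33.78285714] [842.7 194.7  55. ]
dark [204  11   9  36 183] [207.6010929   27.75956284] [615.3 218.4  55. ]
dark [ 12  15  26  53 475] [25.02736842 39.28      ] [455.  222.7  55. ]
dark [132  19  10  47 169] [136.61538462  41.46153846] [552.  212.8  55. ]
dark [100  24  12  40 194] [106.30927835  41.91237113] [525.4 214.7  55. ]
dark [  342    50   170   200 14996] [432.29661243 184.23866364] [820.2  60.1  55. ]
dark [464  57  10  49 220] [468.29545455  79.70909091] [844.7 156.6  55. ]
dark [ 90  62  21  31 178] [99.02247191 80.33707865] [511.9 183.9  55. ]
dark [ 28  70  17  28 168] [38.7202381  83.89285714] [456.5 185.4  55. ]
dark [200 155  18  71 448] [208.75    191.53125] [597.8  70.9  55. ]
dark [274 180  19  49 418] [285.26076555 197.73684211] [673.9  58.   55. ]
dark [  0 194  12  33 173] [  3.84393064 212.5433526 ] [385.9  65.8  55. ]
dark [316 196  24  24 268] [328.85447761 207.32462687] [717.5  44.1  55. ]
dark [  32  220  120   30 2208] [ 96.20018116 239.07472826] [473.4  28.7  55. ]
dark [184 222  20  28 328] [195.15853659 238.24085366] [577.2  21.1  55. ]
dark [307 222  18  28 305] [313.4295082  238.65245902] [700.8  10.4  55. ]
[[264.4  82. ]
 [264.6 166.8]
 [263.9 -15.7]]
```

```bash
python3 - <<'E'
from h import *
for f in('scene','side'):
    shot(f,f+'2'); 
    for g in(f+'0',f+'2'):
        im=np.load('pics/%s.npz'%g)['color']; hsv=cv2.cvtColor(im,cv2.COLOR_RGB2HSV)
        m=((hsv[:,:,0]>10)&(hsv[:,:,0]<26)&(hsv[:,:,1]>120)&(hsv[:,:,2]>100)).astype(np.uint8)
        n,l,s,c=cv2.connectedComponentsWithStats(m); print(g,[(c[i].round(1).tolist(),int(s[i,4])) for i in range(1,n) if s[i,4]>6])
a=cv2.imread('pics/scene2.png')[90:250,160:320]; b=cv2.imread('pics/side2.png')[190:350,170:330]; c=cv2.imread('pics/w13.png')[0:240,60:480]
t=np.hstack([cv2.resize(a,None,fx=1.8,fy=1.8),cv2.resize(b,None,fx=1.8,fy=1.8)]); c=cv2.resize(c,None,fx=1.25,fy=1.25)
o=np.zeros((t.shape[0]+c.shape[0],max(t.shape[1],c.shape[1]),3),np.uint8); o[:t.shape[0],:t.shape[1]]=t; o[t.shape[0]:,:c.shape[1]]=c; cv2.imwrite('pics/comb.png',o); print(o.shape)
E
```

```text
scene0 [([423.4, 33.3], 171), ([22.1, 132.7], 9), ([376.8, 223.3], 27), ([429.8, 246.2], 36), ([445.7, 247.8], 28)]
scene2 [([423.4, 33.3], 171), ([376.8, 223.3], 27), ([429.8, 246.2], 36), ([445.5, 247.6], 28)]
side0 [([487.5, 121.0], 23), ([192.6, 214.7], 46), ([235.6, 237.0], 25), ([282.6, 280.7], 31)]
side2 [([220.0, 195.6], 9), ([192.5, 214.9], 48), ([235.6, 236.9], 26), ([282.5, 280.7], 30)]
(588, 576, 3)
```

```bash
python3 - <<'E'
from h import *
print(w('w1',722/1.5,330/1.5,22))
for p in((235.6,237),(282.5,280.7)): print('side',w('side2',*p,22))
im=np.load('pics/w13.npz')['color']; g=im.min(2)
m=(g>130).astype(np.uint8); m[235:]=0
n,l,s,c=cv2.connectedComponentsWithStats(m); print([(c[i].round(1).tolist(),s[i].tolist()) for i in range(1,n) if s[i,4]>100])
hsv=cv2.cvtColor(im,cv2.COLOR_RGB2HSV)
m=((hsv[:,:,1]>80)&(hsv[:,:,2]>90)).astype(np.uint8);m[235:]=0
n,l,s,c=cv2.connectedComponentsWithStats(m); print([(c[i].round(1).tolist(),s[i].tolist(),hsv[l==i].mean(0).round().tolist()) for i in range(1,n) if s[i,4]>60])
print(g[40:180:4,230:300:4])
E
```

```text
[651.2  81.5  22. ]
side [658.7  86.6  22. ]
side [671.4 259.4  22. ]
[([262.5, 86.4], [223, 0, 79, 180, 11276]), ([401.4, 44.6], [359, 0, 84, 101, 6234]), ([102.6, 162.8], [0, 97, 207, 132, 20710])]
[([410.1, 156.5], [392, 153, 37, 8, 130], [26.0, 145.0, 104.0]), ([263.3, 166.3], [254, 157, 20, 20, 187], [20.0, 102.0, 189.0])]
[[208 206 207 205 207 208  75  28  34  32  74 208 209 213 211 207 210 209]
 [209 207 206 204 206 209 101  30  32  37  73 208 210 214 211 208 211 209]
 [209 207 206 205 208 209 160  58  68  69  77 208 209 214 211 209 211 209]
 [209 207 206 205 208 210 212  56  71  70  62 209 209 214 213 208 212 211]
 [209 207 206 206 209 209 211  55  72  72  63 209 209 214 213 209 212 210]
 [207 207 206 206 208 210 212  58  72  71  62 210 209 214 212 209 212 211]
 [208 207 206 206 209 210 211  59  76  72  64 210 210 215 213 209 213 212]
 [207 206 205 206 208 210 212  58  75  75  63 210 210 215 213 209 213 211]
 [206 206 205 206 208 210 212  60  79  75  65 210 211 215 214 210 214 212]
 [206 206 204 205 208 210 169  66  80  78  64 211 211 216 215 211 213 211]
 [206 205 204 205 20
[... 1155 characters left out ...]
211 211 211 210 207 168]
 [213 214 212 211 208 210 210 213 210 207 213 209 212 211 212 198 207 169]
 [214  94 115 211 207 209 209 213 210 208 214 209 212 212 212 114 190 152]
 [213 210 212 211 207 210 209 213 211 208 213 210 213 212 212 211 208 146]
 [213 212 212 211 208 210 209 213 176 201 215 210 213 213 213 213 208 147]
 [213 213 212 211 207 209 206 117 123 124 119 210 214 213 213 213 208 125]
 [206 213 214 211 207 209 140  80  60  57 117 204 213 213 213 214 209 122]
 [204 214 212 210 208 208 133 110  60  85 106 202 213 214 213 214 209 103]
 [197 213 212 210 208 208 199 113 108  94 120 210 214 213 214 214 211  97]
 [197 213 211 210 208 209 208 209 130 152 213 210 214 214 214 215 212  92]]
```

```bash
python3 - <<'E'
from h import *
print(w('w13',264,133.5,55),w('w13',263.8,90,55),w('w13',263.3,166.3,22), px('w13',[[660.5,138,55],[660.5,202,55]]))
g=np.load('pics/w13.npz')['color'].min(2); print(g[0:60:2,264], g[120:140,264])
for r in(50,70,90,110,125): 
  row=g[r,245:285].astype(int); d=np.diff(row); print(r,245+np.argmin(d)+.5,245+np.argmax(d)+.5)
print(go(660.5,169.5,300,-.075), go(660.5,169.5,211,-.075))
E
```

```text
[657.3 123.8  55. ] [660.  163.1  55. ] [654.6  84.7  22. ] [[266.3 118. ]
 [261.1  43.7]]
[ 97 115 206 204 205 205 205 204 204 204 206 205 206 206 190 106  45  43
  45  34  38  37  38  43  68  71  71  74  71  73] [114 110 110 109 108 106 104 102 102 100 100 102 102 101 103 135 187 206
 208 208]
50 255.5 270.5
70 256.5 270.5
90 254.5 270.5
110 256.5 270.5
125 254.5 270.5
[[0.0856, 0.0082, 0.0701], [-0.0018, 0.0014, -0.0076]] [[0.0858, 0.0084, 0.1591], [-0.0018, 0.0014, -0.0076]]
```

```bash
python3 -m pendant '[[[0.03,0.003,0.01],[0,0,0],0.055],[[0.0856,0.0078,0.05],[0,0,0],0.055],[[0.0856,0.0078,0.06],[0,0,0],0.055],[[0.0856,0.0078,0.09],[0,0,0],0.055],[[0.0856,0.0078,0.125],[0,0,0],0.055],[[0.0856,0.0078,0.15],[0,0,0],0.055],[[0.0856,0.0078,0.161],[0,0,0],0.055],[[0.0856,0.0078,0.161],[0,0,0],0.055],[[0.0856,0.0078,0.161],[0,0,0],0.055]]';python3 -c "
from h import *
st();print(go(660,169.5,208,-.075))"
```

```text
time: 27.0
tool_pos: [660.3, 169.3, 210.1]
tcp_rot: [-3.141, 0.001, 1.489]
contact_force: [0.9, -0.3, 0.8]
grip_width: 55.1
{'time': 27.0, 'joint_positions': [0.139, 0.809, 1.26, -0.001, 1.074, 0.221], 'tool_pos': [660.289, 169.343, 210.077], 'tcp_rot': [-3.141, 0.001, 1.489], 'contact_force': [0.947, -0.322, 0.845], 'grip_width': 55.104}
[[0.0001, -0.0003, 0.0021], [-0.0006, 0.0012, -0.0065]]
```

```bash
python3 -m pendant '[[[0,0,0.002],[0,0,0],0.04],[[0,0,0.002],[0,0,0],0.025],[[0,0,0.002],[0,0,0],0.01],[[0,0,0.002],[0,0,0],0.01],[[0,0,0.002],[0,0,0],0.01],[[0,0,0.002],[0,0,0],0.01],[[0,0,0.002],[0,0,0],0.01],[[0,0,0.002],[0,0,0],0.01]]';python3 -m pendant '[[[0,0,-0.01],[0,0,0],0.01],[[0,0,-0.03],[0,0,0],0.01],[[0,0,-0.06],[0,0,0],0.01],[[0,0,-0.09],[0,0,0],0.01],[[0,0,-0.12],[0,0,0],0.01],[[0,0,-0.13],[0,0,0],0.01],[[0,0,-0.13],[0,0,0],0.01]]';python3 -c "
from h import *
st();print(go(477.4,-176,335,.139)); shot('wrist','w14')
im=np.load('pics/w14.npz')['color'];hsv=cv2.cvtColor(im,cv2.COLOR_RGB2HSV)
m=((hsv[:,:,1]>70)&(hsv[:,:,2]>90)).astype(np.uint8);m[235:]=0
n,l,s,c=cv2.connectedComponentsWithStats(m); print([(c[i].round(1).tolist(),s[i].tolist()) for i in range(1,n) if s[i,4]>60])"
```

```text
time: 27.67
tool_pos: [660.1, 169.4, 207.8]
tcp_rot: [-3.141, 0.001, 1.49]
contact_force: [0.5, 0.6, 1.8]
grip_width: 13.8
time: 28.25
tool_pos: [660.3, 169.7, 340.8]
tcp_rot: [3.137, 0.0, 1.49]
contact_force: [0.9, 0.4, -4.6]
grip_width: 13.9
{'time': 28.25, 'joint_positions': [0.139, 0.682, 1.128, -0.001, 1.328, 0.221], 'tool_pos': [660.337, 169.712, 340.769], 'tcp_rot': [3.137, 0.0, 1.49], 'contact_force': [0.886, 0.445, -4.563], 'grip_width': 13.943}
[[-0.3593, -0.1545, 0.0051], [0.0044, 0.0005, -0.2198]]
[([253.5, 70.3], [232, 48, 43, 46, 935])]
```

```bash
python3 -c "
from h import *
o=get_obs(); M=R.from_euler('xyz',o['tcp_rot']).as_matrix(); t=np.array(o['tool_pos'])
for u in((253,70.5),(253.5,70.3)): print(np.round(M.T@(w('w14',*u,t[2]-185.8)-t),1))"
python3 -m pendant '[[[-0.03,-0.013,0.005],[0,0,-0.02],0.01],[[-0.3593,-0.1545,0.0051],[0.002,0,-0.2198],0.01],[[-0.3593,-0.1545,0.0051],[0.002,0,-0.2198],0.01],[[-0.3593,-0.1545,0.0051],[0.002,0,-0.2198],0.01],[[-0.3593,-0.1545,0.0051],[0.002,0,-0.2198],0.01],[[-0.3593,-0.1545,0.0051],[0.002,0,-0.2198],0.01],[[-0.3593,-0.1545,0.0051],[0.002,0,-0.2198],0.01],[[-0.3593,-0.1545,0.0051],[0.002,0,-0.2198],0.01],[[-0.3593,-0.1545,0.0051],[0.002,0,-0.2198],0.01],[[-0.3593,-0.1545,0.0051],[0.002,0,-0.2198],0.01]]'
python3 -c "
from h import *
st();print(go(477.4,-176,300,.139))"
```

```text
[ 87.2   0.5 185.7]
[ 87.2   0.7 185.7]
time: 29.13
tool_pos: [474.4, -178.6, 330.5]
tcp_rot: [-3.133, -0.001, 1.708]
contact_force: [0.9, -1.1, -4.2]
grip_width: 13.5
{'time': 29.133, 'joint_positions': [-0.51, 0.386, 1.681, -0.004, 1.083, -0.645], 'tool_pos': [474.391, -178.57, 330.505], 'tcp_rot': [-3.133, -0.001, 1.708], 'contact_force': [0.946, -1.107, -4.228], 'grip_width': 13.453}
[[0.0021, 0.0036, 0.0305], [-0.0084, -0.0014, -0.0018]]
```

```bash
python3 -m pendant '[[[0.0012,0.0032,0.015],[-0.006,0,-0.002],0.01],[[0.0012,0.0032,0.03],[-0.006,0,-0.002],0.01],[[0.0012,0.0032,0.04],[-0.006,0,-0.002],0.01],[[0.0012,0.0032,0.04],[-0.006,0,-0.002],0.01],[[0.0012,0.0032,0.04],[-0.006,0,-0.002],0.01],[[0.0012,0.0032,0.04],[-0.006,0,-0.002],0.01]]'
python3 -c "
from h import *
st();print(go(477.2,-177,290,.139)); c=shot('wrist','w15')
o=get_obs(); M=R.from_euler('xyz',o['tcp_rot']).as_matrix(); t=np.array(o['tool_pos'])
P=[M@np.array([x,y,z])+t for x,y,z in((87.2,.5,185.8),(87.2,.5,207.8))]; cc=np.array([477.4,-176.2]); P.append([*(cc+86*np.array([-np.sin(.139),np.cos(.139)])),62]); print(px('w15',P))
crop('w15','w15c',190,10,340,130,5)"
```

```text
time: 29.63
tool_pos: [480.1, -174.2, 292.9]
tcp_rot: [3.139, 0.001, 1.713]
contact_force: [-0.5, -0.2, -4.9]
grip_width: 14.3
{'time': 29.633, 'joint_positions': [-0.498, 0.437, 1.72, 0.001, 0.983, -0.641], 'tool_pos': [480.117, -174.191, 292.907], 'tcp_rot': [3.139, 0.001, 1.713], 'contact_force': [-0.518, -0.194, -4.876], 'grip_width': 14.285}
[[-0.0024, -0.0033, 0.0029], [0.0022, 0.0005, 0.0028]]
[[256.9  69.7]
 [256.6  72.9]
 [250.   79.6]]
```

View pics/w15c.png

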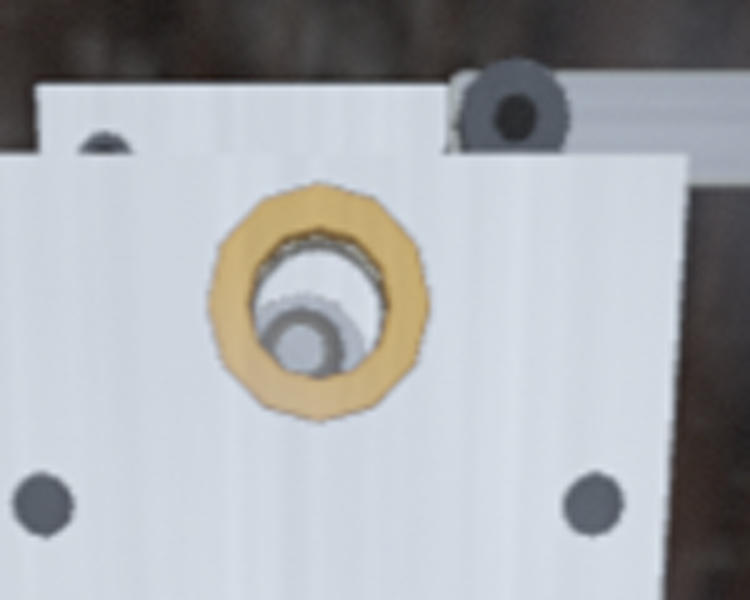

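```bash
python3 -c "
from h import *
o=get_obs(); M=R.from_euler('xyz',o['tcp_rot']).as_matrix(); t=np.array(o['tool_pos'])
b=w('w15',253.8,70.4,t[2]-185.8); p=w('w15',250,79.4,62); print(b,p,np.round(M.T@(b-t),1)); print('shift tool',np.round(M.T@(p-b),1))
cc=np.array([477.4,-176.2]); print(cc+86*np.array([-np.sin(.139),np.cos(.139)])); print('yaw tool y',o['tcp_rot'][2]-np.pi/2); st()"
python3 -m pendant '[[[0,0,0],[0,0,0],0.01],[[0,0,0],[0,0,0],0.01]]'
python3 -c "
from h import *
shot('wrist','w16'); im=np.load('pics/w16.npz')['color'];hsv=cv2.cvtColor(im,cv2.COLOR_RGB2HSV)
m=((hsv[:,:,1]>70)&(hsv[:,:,2]>90)).astype(np.uint8);m[235:]=0
n,l,s,c=cv2.connectedComponentsWithStats(m); k=1+np.argmax(s[1:,4]);x,y,ww,hh=s[k,:4]; u=(x+(ww-1)/2,y+(hh-1)/2); print(u)
o=get_obs(); M=R.from_euler('xyz',o['tcp_rot']).as_matrix(); t=np.array(o['tool_pos']); b=w('w16',*u,t[2]-185.8); print(b,M.T@(b-t),M.T@(np.array([465.5,-91.0,0])-b)); st()"
```

```text
[467.5 -88.5 107.5] [465.5 -90.9  62. ] [ 86.9  -1.1 185.7]
shift tool [-2.  -2.5 45.5]
[465.4844567 -91.0294662]
yaw tool y 0.14163273523885533
{'time': 29.683, 'joint_positions': [-0.498, 0.436, 1.72, 0.001, 0.983, -0.641], 'tool_pos': [480.216, -174.265, 293.344], 'tcp_rot': [3.139, 0.001, 1.712], 'contact_force': [0.362, 0.161, -4.306], 'grip_width': 13.625}
time: 29.85
tool_pos: [480.1, -174.3, 293.6]
tcp_rot: [3.138, 0.002, 1.712]
contact_force: [0.6, -0.4, -3.9]
grip_width: 14.0
(np.float64(253.5), np.float64(69.5))
[467.6 -88.4 107.8] [ 87.15472345  -0.89615871 185.65126444] [ -2.1171468   -2.83052679 107.79385793]
{'time': 29.9, 'joint_positions': [-0.499, 0.435, 1.72, 0.001, 0.983, -0.641], 'tool_pos': [480.069, -174.378, 293.583], 'tcp_rot': [3.138, 0.001, 1.712], 'contact_force': [0.129, -0.402, -4.952], 'grip_width': 13.917}
```

```bash
python3 -m pendant '[[[-0.0021,-0.0027,0.005],[0.002,0,0],0.01],[[-0.0021,-0.0027,0.01],[0.002,0,0],0.01],[[-0.0021,-0.0027,0.014],[0.002,0,0],0.01],[[-0.0021,-0.0027,0.018],[0.002,0,0],0.01],[[-0.0021,-0.0027,0.022],[0.002,0,0],0.01],[[-0.0021,-0.0027,0.026],[0.002,0,0],0.01],[[-0.0021,-0.0027,0.028],[0.002,0,0],0.01],[[-0.0021,-0.0027,0.03],[0.002,0,0],0.01],[[-0.0021,-0.0027,0.03],[0.002,0,0],0.01],[[-0.0021,-0.0027,0.03],[0.002,0,0],0.01]]'
python3 -c "
from h import *
print(go(477.7,-176.1,262,.139))
shot('wrist','w17'); im=np.load('pics/w17.npz')['color'];hsv=cv2.cvtColor(im,cv2.COLOR_RGB2HSV)
m=((hsv[:,:,1]>70)&(hsv[:,:,2]>90)).astype(np.uint8);m[235:]=0
n,l,s,c=cv2.connectedComponentsWithStats(m); k=1+np.argmax(s[1:,4]);x,y,ww,hh=s[k,:4]; u=(x+(ww-1)/2,y+(hh-1)/2); print(u)
o=get_obs(); M=R.from_euler('xyz',o['tcp_rot']).as_matrix(); t=np.array(o['tool_pos']); b=w('w17',*u,t[2]-185.8); print(b,M.T@(b-t),M.T@(np.array([465.5,-91.0,0])-b)); st()"
```

```text
time: 30.73
tool_pos: [477.7, -177.0, 263.0]
tcp_rot: [3.141, 0.001, 1.712]
contact_force: [-0.7, -0.5, -4.6]
grip_width: 13.8
[[0.0009, 0.0002, 0.001], [0.0007, 0.0008, 0.0019]]
(np.float64(253.5), np.float64(69.5))
[464.6 -91.   77.4] [ 87.21169657  -1.04419543 185.66912175] [-4.63706612e-02  8.19950874e-01  7.74008755e+01]
{'time': 30.783, 'joint_positions': [-0.505, 0.476, 1.754, -0.0, 0.909, -0.646], 'tool_pos': [477.689, -177.034, 263.16], 'tcp_rot': [3.141, 0.001, 1.712], 'contact_force': [0.327, -0.105, -5.084], 'grip_width': 13.898}
```

```bash
python3 -m pendant '[[[0,0.0004,0.002],[0,0,0],0.01],[[0,0.0004,0.004],[0,0,0],0.01],[[0,0.0004,0.006],[0,0,0],0.01],[[0,0.0004,0.008],[0,0,0],0.01],[[0,0.0004,0.01],[0,0,0],0.01],[[0,0.0004,0.012],[0,0,0],0.01],[[0,0.0004,0.012],[0,0,0],0.01],[[0,0.0004,0.012],[0,0,0],0.01]]'
```

```text
time: 31.45
tool_pos: [478.0, -176.9, 250.9]
tcp_rot: [3.141, 0.001, 1.712]
contact_force: [-0.2, 0.2, -3.7]
grip_width: 14.0
```

```bash
python3 -m pendant '[[[0,0,0.003],[0,0,0],0.01],[[0,0,0.006],[0,0,0],0.01],[[0,0,0.009],[0,0,0],0.01],[[0,0,0.012],[0,0,0],0.01],[[0,0,0.014],[0,0,0],0.01],[[0,0,0.016],[0,0,0],0.01],[[0,0,0.017],[0,0,0],0.01],[[0,0,0.018],[0,0,0],0.01],[[0,0,0.018],[0,0,0],0.01],[[0,0,0.018],[0,0,0],0.01]]'
```

```text
time: 32.28
tool_pos: [478.1, -177.0, 233.3]
tcp_rot: [3.141, 0.001, 1.712]
contact_force: [-0.8, 0.8, -2.8]
grip_width: 13.8
```

```bash
python3 -m pendant '[[[0,0,0.001],[0,0,0],0.01],[[0,0,0.002],[0,0,0],0.01],[[0,0,0.002],[0,0,0],0.01]]'; python3 -m pendant '[[[0,0,0],[0,0,0],0.02],[[0,0,0],[0,0,0],0.04],[[0,0,0],[0,0,0],0.045],[[0,0,0],[0,0,0],0.045],[[0,0,0],[0,0,0],0.045],[[0,0,-0.02],[0,0,0],0.045],[[0,0,-0.05],[0,0,0],0.045],[[0,0,-0.08],[0,0,0],0.045],[[0,0,-0.08],[0,0,0],0.045]]'; python3 -c "
from h import *
st()
g='scene0';import plant
shot('scene','s3');shot('side','d3')
c=np.array([477.4,-176.2]);X=np.array([np.cos(.139),np.sin(.139)]);Y=np.array([-X[1],X[0]])
L=c+28*X+115*Y; Rr=c+28*X-115*Y; k=46
print('knobs open', L+k*X, Rr+k*X, 'shut', L-k*Y, Rr+k*Y)
print(px('s3',[[*(c+86*Y),47],[*(c-86*Y),47]]),px('d3',[[*(c+86*Y),47],[*(c-86*Y),47]]))
for f in('s3','d3'):
  im=np.load('pics/%s.npz'%f)['color'];hsv=cv2.cvtColor(im,cv2.COLOR_RGB2HSV)
  m=((hsv[:,:,0]>8)&(hsv[:,:,0]<28)&(hsv[:,:,1]>90)&(hsv[:,:,2]>90)).astype(np.uint8)
  n,l,s,cc=cv2.connectedComponentsWithStats(m); print([(cc[i].round(1).tolist(),int(s[i,4])) for i in range(1,n) if s[i,4]>6])"
```

```text
time: 32.53
tool_pos: [478.1, -176.9, 232.9]
tcp_rot: [3.14, 0.002, 1.712]
contact_force: [-5.2, 4.1, 15.3]
grip_width: 13.5
time: 33.28
tool_pos: [479.3, -177.6, 316.1]
tcp_rot: [3.133, 0.006, 1.712]
contact_force: [1.2, -0.9, 0.9]
grip_width: 44.6
{'time': 33.283, 'joint_positions': [-0.505, 0.406, 1.694, -0.0, 1.031, -0.646], 'tool_pos': [479.3, -177.578, 316.135], 'tcp_rot': [3.133, 0.006, 1.712], 'contact_force': [1.236, -0.928, 0.917], 'grip_width': 44.632}
knobs open [534.75269793 -52.05626057] [ 566.61984861 -279.83792073] shut [ 495.56979603 -103.98602274] [ 514.69008644 -240.65501884]
[[277.7 224.3]
 [336.  243.1]] [[237.5 156.3]
 [192.6 133.3]]
[([419.1, 1.4], 33), ([487.4, 17.5], 104), ([423.2, 32.8], 202), ([295.7, 171.6], 35), ([377.9, 221.8], 42), ([278.1, 225.7], 19), ([335.5, 244.7], 21), ([429.2, 247.2], 75), ([445.6, 247.8], 48), ([281.7, 340.5], 13)]
[([9.3, 87.3], 75), ([195.9, 100.1], 8), ([221.1, 100.1], 13), ([204.5, 109.6], 8), ([192.8, 135.5], 17), ([237.6, 158.5], 17), ([192.8, 215.8], 81), ([198.4, 264.0], 21)]
```

The plate is home. It touched down at 15 N with the TCP at 232.9 mm against 232.8 expected, and the brass bushes match their predicted pixels in both cameras. Next I'll shut the left clamp.

```bash
python3 -c "
from h import *
print(go(534.8,-52,310,1.3))"
```

```text
[[0.1158, 0.0736, 0.0019], [0.0011, 0.0039, -1.159]]
```

```bash
python3 -m pendant '[[[0.01,0.007,0.002],[0,0.003,-0.12],0.026],[[0.1158,0.0736,0.0019],[0.001,0.004,-1.159],0.026],[[0.1158,0.0736,0.0019],[0.001,0.004,-1.159],0.026],[[0.1158,0.0736,0.0019],[0.001,0.004,-1.159],0.026],[[0.1158,0.0736,0.0019],[0.001,0.004,-1.159],0.026],[[0.1158,0.0736,0.0019],[0.001,0.004,-1.159],0.026],[[0.1158,0.0736,0.0019],[0.001,0.004,-1.159],0.026],[[0.1158,0.0736,0.0019],[0.001,0.004,-1.159],0.026],[[0.1158,0.0736,0.0019],[0.001,0.004,-1.159],0.026],[[0.1158,0.0736,0.0019],[0.001,0.004,-1.159],0.026]]'; python3 -c "
from h import *
st(); print(go(534.8,-52,229,1.3)); shot('wrist','w18')
u,v=px('w18',[[534.8,-52,76]])[0]; g=np.load('pics/w18.npz')['color'].max(2); print(u,v)
yy,xx=np.mgrid[:384,:512]; m=(np.hypot(xx-u,yy-v)<22)&(g<75)&(yy<235); print(m.sum(),xx[m].mean(),yy[m].mean(),xx[m].min(),xx[m].max(),yy[m].min(),yy[m].max())"
```

```text
time: 34.22
tool_pos: [534.2, -51.7, 307.3]
tcp_rot: [3.141, -0.006, 2.877]
contact_force: [-0.7, 0.1, 0.4]
grip_width: 26.2
{'time': 34.217, 'joint_positions': [-0.24, 0.462, 1.628, 0.001, 1.058, -1.547], 'tool_pos': [534.216, -51.749, 307.323], 'tcp_rot': [3.141, -0.006, 2.877], 'contact_force': [-0.683, 0.07, 0.442], 'grip_width': 26.241}
[[-0.0011, -0.0001, 0.0783], [0.0006, -0.0059, 0.0067]]
256.1 207.8
1393 256.23259152907394 208.99784637473078 235 278 187 229
```

```bash
python3 -m pendant '[[[-0.0005,0,0.03],[0,-0.004,0],0.026],[[-0.0005,0,0.055],[0,-0.004,0],0.026],[[-0.0005,0,0.072],[0,-0.004,0],0.026],[[-0.0005,0,0.078],[0,-0.004,0],0.026],[[-0.0005,0,0.078],[0,-0.004,0],0.022],[[-0.0005,0,0.078],[0,-0.004,0],0.022]]'; python3 -c "
from h import *
st(); c=np.array([477.4,-176.2]);X=np.array([np.cos(.139),np.sin(.139)]);Y=np.array([-X[1],X[0]]);L=c+28*X+115*Y
for f in(.2,.4,.6,.8,1.,1.2,1.4,1.57,1.66):
  p=L+46*(np.cos(f)*X-np.sin(f)*Y); print(f,go(*p,229,1.3-.5*f))"
```

```text
time: 34.77
tool_pos: [535.0, -52.0, 231.0]
tcp_rot: [3.141, 0.001, 2.87]
contact_force: [0.2, 0.1, 0.2]
grip_width: 22.6
{'time': 34.767, 'joint_positions': [-0.24, 0.565, 1.704, 0.001, 0.873, -1.54], 'tool_pos': [535.004, -51.967, 230.984], 'tcp_rot': [3.141, 0.001, 2.87], 'contact_force': [0.214, 0.083, 0.159], 'grip_width': 22.635}
0.2 [[-0.0026, -0.0089, 0.002], [0.0008, 0.0006, 0.0993]]
0.4 [[-0.0036, -0.018, 0.002], [0.0008, 0.0006, 0.1993]]
0.6 [[-0.0028, -0.0272, 0.002], [0.0009, 0.0006, 0.2993]]
0.8 [[-0.0002, -0.036, 0.002], [0.0009, 0.0005, 0.3993]]
1.0 [[0.0042, -0.0441, 0.0019], [0.0009, 0.0005, 0.4993]]
1.2 [[0.01, -0.0512, 0.0019], [0.0009, 0.0004, 0.5993]]
1.4 [[0.0171, -0.057, 0.0019], [0.001, 0.0004, 0.6993]]
1.57 [[0.024, -0.0607, 0.0019], [0.001, 0.0003, 0.7843]]
1.66 [[0.0279, -0.0622, 0.0019], [0.001, 0.0003, 0.8293]]
```

```bash
python3 -m pendant '[[[-0.0026,-0.0089,0.001],[0,0,0.1],0.022],[[-0.0036,-0.018,0.001],[0,0,0.2],0.022],[[-0.0028,-0.0272,0.001],[0,0,0.3],0.022],[[-0.0002,-0.036,0.001],[0,0,0.4],0.022],[[0.0042,-0.0441,0.001],[0,0,0.5],0.022],[[0.01,-0.0512,0.001],[0,0,0.6],0.022],[[0.0171,-0.057,0.001],[0,0,0.7],0.022],[[0.024,-0.0607,0.001],[0,0,0.785],0.022],[[0.0279,-0.0622,0.001],[0,0,0.785],0.022],[[0.0279,-0.0622,0.001],[0,0,0.785],0.022]]'; python3 -c "
from h import *
st(); c=np.array([477.4,-176.2]);X=np.array([np.cos(.139),np.sin(.139)]);Y=np.array([-X[1],X[0]]);L=c+28*X+115*Y
d=np.array(get_obs()['tool_pos'][:2])-L; print(d@X,d@Y)"
```

```text
time: 35.6
tool_pos: [491.9, -104.8, 231.6]
tcp_rot: [3.137, 0.004, 2.088]
contact_force: [1.3, 0.9, 1.5]
grip_width: 22.2
{'time': 35.6, 'joint_positions': [-0.363, 0.515, 1.803, 0.002, 0.818, -0.88], 'tool_pos': [491.918, -104.776, 231.608], 'tcp_rot': [3.137, 0.004, 2.088], 'contact_force': [1.315, 0.865, 1.538], 'grip_width': 22.242}
-3.726315886860654 -46.27680021187367
```

```bash
python3 -m pendant '[[[0.001,-0.0025,0],[0,0,0],0.022],[[0.001,-0.0025,0],[0,0,0],0.022],[[0.001,-0.0025,0],[0,0,0],0.022]]'; python3 -m pendant '[[[0,0.0015,0],[0,0,0],0.024],[[0,0.0015,-0.03],[0,0,0],0.026],[[0,0.0015,-0.07],[0,0,0],0.026],[[0,0.0015,-0.09],[0,0,0],0.026],[[0,0.0015,-0.09],[0,0,0],0.026],[[0,0.0015,-0.09],[0,0,0],0.026]]'; python3 -c "
from h import *
st(); print(go(566.6,-279.8,315,-1.03))"
```

```text
time: 35.85
tool_pos: [490.9, -104.8, 231.6]
tcp_rot: [3.134, 0.006, 2.088]
contact_force: [10.2, 2.3, -0.1]
grip_width: 21.9
time: 36.35
tool_pos: [489.8, -103.9, 321.2]
tcp_rot: [3.139, 0.002, 2.088]
contact_force: [-0.0, 0.3, -0.2]
grip_width: 25.7
{'time': 36.35, 'joint_positions': [-0.362, 0.384, 1.714, 0.001, 1.041, -0.88], 'tool_pos': [489.801, -103.873, 321.167], 'tcp_rot': [3.139, 0.002, 2.088], 'contact_force': [-0.009, 0.256, -0.247], 'grip_width': 25.703}
[[-0.1909, -0.0202, 0.0065], [0.0037, -0.0004, 1.5468]]
```

```bash
python3 -m pendant '[[[-0.02,-0.002,0.003],[0,0,0.12],0.026],[[-0.1909,-0.0202,0.0065],[0,0,1.547],0.026],[[-0.1909,-0.0202,0.0065],[0,0,1.547],0.026],[[-0.1909,-0.0202,0.0065],[0,0,1.547],0.026],[[-0.1909,-0.0202,0.0065],[0,0,1.547],0.026],[[-0.1909,-0.0202,0.0065],[0,0,1.547],0.026],[[-0.1909,-0.0202,0.0065],[0,0,1.547],0.026],[[-0.1909,-0.0202,0.0065],[0,0,1.547],0.026],[[-0.1909,-0.0202,0.0065],[0,0,1.547],0.026],[[-0.1909,-0.0202,0.0065],[0,0,1.547],0.026]]';python3 -m pendant '[[[0,0,0],[0,0,0.12],0.026],[[0,0,0],[0,0,0.24],0.026],[[0,0,0],[0,0,0.36],0.026],[[0,0,0],[0,0,0.36],0.026],[[0,0,0],[0,0,0.36],0.026]]'; python3 -c "
from h import *
st(); print(go(566.6,-279.8,231,-1.03))"
```

```text
time: 37.18
tool_pos: [565.9, -280.0, 311.2]
tcp_rot: [-3.138, -0.0, 0.835]
contact_force: [0.1, -0.9, -0.4]
grip_width: 25.9
time: 37.6
tool_pos: [566.0, -279.9, 312.0]
tcp_rot: [-3.139, 0.0, 0.485]
contact_force: [0.5, -0.6, 0.5]
grip_width: 25.6
{'time': 37.6, 'joint_positions': [-0.581, 0.615, 1.337, 0.001, 1.192, 0.505], 'tool_pos': [566.016, -279.944, 311.984], 'tcp_rot': [-3.139, 0.0, 0.485], 'contact_force': [0.506, -0.572, 0.534], 'grip_width': 25.623}
[[0.0006, 0.0003, 0.081], [-0.0024, 0.0001, -0.0557]]
```

```bash
python3 -m pendant '[[[0.0006,0.0003,0.03],[-0.002,0,-0.055],0.026],[[0.0006,0.0003,0.055],[-0.002,0,-0.055],0.026],[[0.0006,0.0003,0.072],[-0.002,0,-0.055],0.026],[[0.0006,0.0003,0.08],[-0.002,0,-0.055],0.026],[[0.0006,0.0003,0.081],[-0.002,0,-0.055],0.022],[[0.0006,0.0003,0.081],[-0.002,0,-0.055],0.022]]'; python3 -c "
from h import *
st(); c=np.array([477.4,-176.2]);X=np.array([np.cos(.139),np.sin(.139)]);Y=np.array([-X[1],X[0]]);L=c+28*X-115*Y
for f in(.2,.4,.6,.8,1.,1.2,1.4,1.57,1.69):
  p=L+46*(np.cos(f)*X+np.sin(f)*Y); print(f,go(*p,230,-1.03+.5*f))"
```

```text
time: 38.1
tool_pos: [567.2, -280.1, 232.4]
tcp_rot: [3.14, -0.001, 0.537]
contact_force: [0.5, -1.1, 0.2]
grip_width: 22.3
{'time': 38.1, 'joint_positions': [-0.58, 0.703, 1.413, 0.0, 1.023, 0.453], 'tool_pos': [567.168, -280.112, 232.395], 'tcp_rot': [3.14, -0.001, 0.537], 'contact_force': [0.473, -1.084, 0.243], 'grip_width': 22.345}
0.2 [[0.0024, -0.0093, 0.0024], [0.0018, -0.001, -0.1033]]
0.4 [[0.0033, -0.0184, 0.0024], [0.0019, -0.0009, -0.2033]]
0.6 [[0.0023, -0.0276, 0.0023], [0.0019, -0.0008, -0.3033]]
0.8 [[-0.0004, -0.0363, 0.0023], [0.002, -0.0007, -0.4033]]
1.0 [[-0.0048, -0.0444, 0.0023], [0.002, -0.0006, -0.5033]]
1.2 [[-0.0107, -0.0514, 0.0023], [0.002, -0.0005, -0.6033]]
1.4 [[-0.0179, -0.0571, 0.0023], [0.0021, -0.0004, -0.7033]]
1.57 [[-0.0248, -0.0608, 0.0023], [0.0021, -0.0004, -0.7883]]
1.69 [[-0.03, -0.0626, 0.0023], [0.0021, -0.0003, -0.8483]]
```

```bash
python3 -m pendant '[[[0.0024,-0.0093,0.001],[0,0,-0.1],0.022],[[0.0033,-0.0184,0.001],[0,0,-0.2],0.022],[[0.0023,-0.0276,0.001],[0,0,-0.3],0.022],[[-0.0004,-0.0363,0.001],[0,0,-0.4],0.022],[[-0.0048,-0.0444,0.001],[0,0,-0.5],0.022],[[-0.0107,-0.0514,0.001],[0,0,-0.6],0.022],[[-0.0179,-0.0571,0.001],[0,0,-0.7],0.022],[[-0.0248,-0.0608,0.001],[0,0,-0.785],0.022],[[-0.0300,-0.0626,0.001],[0,0,-0.785],0.022],[[-0.0300,-0.0626,0.001],[0,0,-0.785],0.022]]'; python3 -c "
from h import *
c=np.array([477.4,-176.2]);X=np.array([np.cos(.139),np.sin(.139)]);Y=np.array([-X[1],X[0]]);L=c+28*X-115*Y
d=np.array(get_obs()['tool_pos'][:2])-L; print(d@X,d@Y)"
```

```text
time: 38.93
tool_pos: [509.4, -242.0, 233.0]
tcp_rot: [3.136, 0.002, 1.318]
contact_force: [0.9, 0.7, 0.7]
grip_width: 22.0
-5.379851251726248 45.40352015035703
```

```bash
python3 -m pendant '[[[-0.001,-0.0025,0],[0,0,0],0.022],[[-0.001,-0.0025,0],[0,0,0],0.022],[[-0.001,-0.0025,0],[0,0,0],0.022]]'
```

```text
time: 39.18
tool_pos: [508.5, -242.2, 232.9]
tcp_rot: [3.132, 0.001, 1.318]
contact_force: [7.8, 2.8, 2.7]
grip_width: 21.9
```

```bash
python3 -m pendant '[[[0,0.0015,0],[0,0,0],0.024],[[0,0.0015,-0.03],[0,0,0],0.026],[[0,0.0015,-0.07],[0,0,0],0.026],[[0,0.0015,-0.11],[0,0,0],0.026],[[0,0.0015,-0.15],[0,0,0],0.026],[[0.1,0.0015,-0.17],[0,0,0],0.026],[[0.2,0.0015,-0.17],[0,0,0],0.026],[[0.2,0.0015,-0.17],[0,0,0],0.026],[[0.2,0.0015,-0.17],[0,0,0],0.026],[[0.2,0.0015,-0.17],[0,0,0],0.026]]'; python3 - <<'E'
from h import *
st(); shot('scene','s9'); shot('side','d9')
c=np.array([477.4,-176.2]);X=np.array([np.cos(.139),np.sin(.139)]);Y=np.array([-X[1],X[0]])
for nm,L,s in(('L',c+28*X+115*Y,-1),('R',c+28*X-115*Y,1)):
  for f in(1.57,1.4,1.2,0):
    k=L+46*(np.cos(f)*X+s*np.sin(f)*Y); r=[]
    for g in('s9','d9'):
      im=np.load('pics/%s.npz'%g)['color'].max(2); r.append([int(im[int(round(v)),int(round(u))]) for u,v in px(g,[[*k,z] for z in(50,60,70)])])
    print(nm,f,r)
for g,h0 in(('s9','scene0'),('d9','side0')):
  im=np.load('pics/%s.npz'%g)['color'];hsv=cv2.cvtColor(im,cv2.COLOR_RGB2HSV)
  m=((hsv[:,:,0]>8)&(hsv[:,:,0]<28)&(hsv[:,:,1]>90)&(hsv[:,:,2]>90)).astype(np.uint8)
  n,l,st_,cc=cv2.connectedComponentsWithStats(m); print([(cc[i].round(1).tolist(),int(st_[i,4])) for i in range(1,n) if st_[i,4]>6])
  a=np.load('pics/%s.npz'%h0)['color'].astype(int)
  for nm,P in(('bottle',[690,-38,45]),('torch',[640,-246,12]),('vial',[602,360,25])):
    u,v=px(g,[P])[0].round().astype(int); print(nm,(u,v),'changed px',int((abs(a-im.astype(int)).max(2)[v-10:v+10,u-10:u+10]>40).sum()))
  print('tongs/mat white', blob(g,[455,94,26],3,0)[0])
print('L tongs bush pred s9',px('s9',[[*(c+86*Y),47],[*(c-86*Y),47]]).tolist(),'d9',px('d9',[[*(c+86*Y),47],[*(c-86*Y),47]]).tolist())
E
```

```text
time: 40.02
tool_pos: [557.3, -46.0, 401.8]
tcp_rot: [3.139, 0.001, 1.319]
contact_force: [0.2, -0.1, -0.2]
grip_width: 25.8
{'time': 40.017, 'joint_positions': [-0.219, 0.406, 1.434, -0.001, 1.299, 0.033], 'tool_pos': [557.288, -45.994, 401.783], 'tcp_rot': [3.139, 0.001, 1.319], 'contact_force': [0.161, -0.122, -0.188], 'grip_width': 25.774}
L 1.57 [[40, 44, 61], [19, 18, 38]]
L 1.4 [[44, 61, 54], [51, 1, 90]]
L 1.2 [[61, 53, 53], [212, 248, 253]]
L 0 [[46, 58, 52], [108, 156, 248]]
R 1.57 [[42, 46, 67], [108, 123, 169]]
R 1.4 [[46, 67, 57], [133, 15, 120]]
R 1.2 [[59, 59, 59], [216, 212, 217]]
R 0 [[62, 51, 57], [54, 54, 58]]
[([419.0, 1.4], 33), ([487.3, 17.4], 105), ([423.1, 32.8], 203), ([296.4, 134.6], 14), ([284.4, 138.7], 12), ([281.0, 146.3], 12), ([296.1, 170.7], 18), ([378.0, 221.9], 43), ([278.0, 225.6], 20), ([335.5, 244.7], 21), ([429.2, 247.3], 77), ([445.4, 247.8], 48), ([281.7, 340.9], 13)]
bottle (np.int64(295), np.int64(170)) changed px 0
torch (np.int64(347), np.int64(211)) changed px 0
vial (np.int64(183), np.int64(149)) changed px 0
tongs/mat white (np.float64(222.9), np.float64(206.3))
[([9.3, 87.2], 77), ([212.7, 109.1], 7), ([203.8, 111.4], 24), ([220.2, 118.5], 46), ([197.8, 116.4], 12), ([209.1, 129.8], 13), ([237.6, 158.5], 17), ([192.8, 215.8], 80), ([198.5, 263.9], 23)]
bottle (np.int64(194), np.int64(213)) changed px 0
torch (np.int64(160), np.int64(171)) changed px 0
vial (np.int64(333), np.int64(286)) changed px 0
tongs/mat white (np.float64(287.6), np.float64(191.7))
L tongs bush pred s9 [[277.7, 224.3], [336.0, 243.1]] d9 [[237.5, 156.3], [192.6, 133.3]]
```

```bash
python3 -m pendant '[[[0.3,-0.1,-0.05],[0,0,0],0.03],[[0.3,-0.1,-0.05],[0,0,0],0.03],[[0.3,-0.1,-0.05],[0,0,0],0.03],[[0.3,-0.1,-0.05],[0,0,0],0.03],[[0.3,-0.1,-0.05],[0,0,0],0.03],[[0.3,-0.1,-0.05],[0,0,0],0.03],[[0.3,-0.1,-0.05],[0,0,0],0.03],[[0.3,-0.1,-0.05],[0,0,0],0.03],[[0.3,-0.1,-0.05],[0,0,0],0.03],[[0.3,-0.1,-0.05],[0,0,0],0.03]]'; python3 - <<'E'
from h import *
st(); shot('scene','s10'); shot('side','d10')
c=np.array([477.4,-176.2]);X=np.array([np.cos(.139),np.sin(.139)]);Y=np.array([-X[1],X[0]])
for nm,L,s in(('L',c+28*X+115*Y,-1),('R',c+28*X-115*Y,1)):
  for f in(1.57,1.4,1.2):
    k=L+46*(np.cos(f)*X+s*np.sin(f)*Y); im=np.load('pics/d10.npz')['color'].max(2)
    print(nm,f,[int(im[int(round(v)),int(round(u))]) for u,v in px('d10',[[*k,z] for z in(50,60,70)])])
im=np.load('pics/d10.npz')['color'].max(2)
for nm,L,s in(('L',c+28*X+115*Y,-1),('R',c+28*X-115*Y,1)):
  u,v=px('d10',[[*(L+46*s*Y),61]])[0].round().astype(int); print(nm,u,v); print(im[v-8:v+9,u-12:u+13:1])
# tongs: compare with the side picture taken at start
a=np.load('pics/side0.npz')['color'].astype(int);b=np.load('pics/d10.npz')['color'].astype(int)
for g in('side0','d10'):
  m=(np.load('pics/%s.npz'%g)['color'].min(2)>215).astype(np.uint8); n,l,s,cc=cv2.connectedComponentsWithStats(m)
  print(g,[(cc[i].round(1).tolist(),int(s[i,4]),w(g,*cc[i],15).tolist()) for i in range(1,n) if s[i,4]>3 and 250<cc[i][0]<335 and 165<cc[i][1]<235])
E
```

```text
time: 40.95
tool_pos: [534.3, 267.8, 450.5]
tcp_rot: [3.139, 0.002, 1.322]
contact_force: [-0.2, -0.8, -0.6]
grip_width: 29.8
{'time': 40.95, 'joint_positions': [0.337, 0.451, 1.23, -0.003, 1.459, 0.586], 'tool_pos': [534.336, 267.822, 450.527], 'tcp_rot': [3.139, 0.002, 1.322], 'contact_force': [-0.187, -0.766, -0.55], 'grip_width': 29.821}
L 1.57 [18, 16, 40]
L 1.4 [52, 1, 90]
L 1.2 [213, 248, 254]
R 1.57 [17, 18, 53]
R 1.4 [134, 25, 124]
R 1.2 [217, 213, 217]
L 227 157
[[220 231 247 163  38  45  30  81 238 249 242 240 241 240 238 237 237 237
  238 238 240 246 206 165 211]
 [207 233 253 196  78  27  68 214 247 244 221 227 241 243 242 240 238 237
  237 237 239 244 184 147 226]
 [231 238 245 239 200 151 217 249 245 222 176 179 205 228 244 244 241 239
  238 237 238 241 230 228 241]
 [242 241 241 244 239 230 246 242 220 179 141 124 144 182 202 215 241 243
  239 239 239 240 243 244 241]
 [244 243 241 241 242 243 240 214 171 127  96  71  78  98 158 223 244 243
  242 242 243 237 232 227 240]
 [243 243 244 242 241 241 241 219 169 129  69  37  40  29 228 250 243 241
  243 247 253 223 202 17
[... 2654 characters left out ...]
57 141 165 153 144 166 196 227 236 220 167 125 145 230 246 245
  244 244 244 245 247 240 238]
 [212 229 238 237 238 220 179 150 143 177 211 232 238 233 234 247 246 243
  242 243 244 244 245 245 245]
 [163 182 210 237 251 248 238 218 179 149 151 179 210 238 251 249 246 244
  243 243 242 244 244 244 244]]
side0 [([266.1, 206.4], 8, [527.6, 77.4, 15.0]), ([261.0, 210.5], 4, [547.5, 76.1, 15.0]), ([277.0, 214.5], 4, [528.1, 117.9, 15.0]), ([272.2, 218.7], 6, [547.3, 117.0, 15.0]), ([312.0, 221.5], 31, [482.2, 203.6, 15.0])]
d10 [([267.0, 208.0], 5, [530.1, 82.9, 15.0]), ([262.4, 212.7], 7, [550.4, 84.1, 15.0]), ([278.8, 214.7], 6, [525.2, 122.0, 15.0]), ([274.9, 220.3], 7, [546.4, 126.0, 15.0])]
```

```bash
python3 -c "
from h import *
p=w('s10',676/1.5,362/1.5,10);print(p,np.hypot(*p[:2]))
im=np.load('pics/s10.npz')['color']; u,v=451,242; print(im[v-5:v+6:2,u-6:u+7:2].tolist())
from plant import close_job
import sys
"
```

```text
[ 685.3 -547.4   10. ] 877.0877094110941
[[[43, 34, 29], [41, 32, 27], [65, 54, 49], [68, 55, 45], [110, 96, 74], [119, 106, 82], [119, 106, 82]], [[45, 34, 29], [189, 183, 175], [255, 255, 255], [255, 255, 255], [151, 146, 144], [67, 53, 43], [115, 101, 80]], [[73, 64, 56], [243, 242, 236], [250, 250, 250], [249, 250, 250], [255, 255, 255], [72, 67, 64], [48, 40, 35]], [[80, 73, 65], [186, 175, 158], [250, 249, 247], [250, 250, 250], [254, 255, 255], [127, 126, 121], [40, 32, 26]], [[222, 118, 64], [142, 120, 104], [199, 189, 172], [236, 228, 210], [219, 209, 196], [51, 40, 32], [51, 40, 33]], [[249, 151, 76], [250, 150, 77], [133, 78, 55], [81, 71, 61], [58, 44, 37], [57, 44, 37], [54, 42, 35]]]
```

The white disc is a cap among the coloured ones. It has no dark chip and lies 877 mm out, beyond reach. I'm handing in.

```bash
python3 -c "
from plant import close_job
print(close_job())"
```

```text
the job is handed in; nothing more can be done
None
```

I did every step of the task and handed the job in at about 41 s of the 210 s; the system gives no verdict.

**What I did**
- Swung both clamps open. I did not measure their open angle. The right one ended with about 10 N against its stop, and the left one's position is inferred from where the gripper ended.
- Set the two pucks I found into nests 2 and 3 with the tongs; the fingers only ever held the tongs.
- Laid the tongs back on the mat.
- Lowered the plate over the pins and swung both clamps shut.

**Last checks**
- **Pucks:** the wrist picture taken after the second puck was placed showed both flat and centred in their nests. The plate covers them now, so I did not check again.
- **Plate:** it touched down at 15 N, at 232.9 mm tool height against 232.8 mm expected. Its brass bushes were within about 2 px of where a seated plate should show them.
- **Clamps:** both pressed against their stops (10 N left, 8 N right). In the side picture both knobs were where 1.57 rad puts them.
- **Tongs:** the side picture placed the jaws within about 10 mm of their starting position on the mat. I checked their flatness only by the height at which I let them go.
- **Bottle, torch and objective:** no pixels changed around any of them.

**Weaker points**
- **Third puck:** I saw only two. The only other candidate was a white disc among coloured caps, 877 mm out and beyond reach, which I took to be a cap.
- **Code-only checks:** an automatic dark-spot check did not find the second puck's chip in nest 2, though the picture showed it. The 16 pictures were used up before the clamps were shut, so the final checks were by image code only.

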